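# Restock the glass praline display

## Robot

A 6-joint arm with a two-finger parallel gripper is mounted at the origin on the work surface. World frame = base frame: x ahead of the robot, y to its left, z up, the work surface at z = 0. Lengths are in m, angles in rad, forces in N, time in s.
With the tool pointing down it reaches from about 0.4 to 0.825 m from the base axis. Payload 7 kg.
Tool frame: the origin (TCP) lies on the centre line of the jaws, within the pads' length; the fingertips stand ahead of it and the grasp point (between the pads) lies 2 mm behind it (ctrl.tips_ahead is the z of the fingertips in the tool frame, in m); z points along the fingers, y is the line along which they close (so a half turn about z gives the same grasp; the last joint's range is limited). The gripper opens to 88 mm and grips with 3 to 60 N. Pads are 19 mm wide; open, the fingers measure 130 mm over their backs; the gripper's body (78 mm by 193 mm) begins 47 mm behind the grasp point.
Start: joints at [-0.881, 0.359, 0.012, 0, -1.224, -0.288], TCP at [0.264, -0.621, 0.244] pointing down, gripper open.
Joint ranges: [-3.07, 3.07], [-1.43, 2.12], [-1.02, 1.25], [-3.03, 1.67], [-3.05, -0], [-3.03, 3.03]. Speed limits (rad/s): [2.39, 2.39, 3.01, 3.14, 3.14, 3.14].

## Interface

Orientations are given as a unit quaternion [x, y, z, w].
In Python, from plant import ctrl gives the robot as it stands.
- The arm moves only by the shell command python3 -m creep 'ROWS' [FORCE]. ROWS is JSON, a list that holds one entry, the list of rows, each a list of 7 numbers: the shift along the tool's x, y, z in mm, then the turn, a rotation vector about the tool's x, y, z in rad, then the finger opening in mm, from 0 to 87.6. A call has exactly 10 rows; each row is the pose to reach, as a shift and turn from the pose commanded when the call began, along the tool's axes at that moment; what a row does not reach only later rows make up. A row lasts 1/12 s, in which the tool goes at most 41.7 mm and 7.16 degrees, less where a joint would pass 70% of its speed; a pose out of reach is approached as far as the arm can. A call with a gripper value outside its range is refused whole. The fingers move at their own pace and stop on an object; FORCE is the grip in N (left out, the last holds). Time passes only in rows, so rows that repeat a pose let the fingers close, or fill a call up. It gives the time, the measured TCP pose, the force, the opening and the grip force at its end, in the units of the state.
- ctrl.get_state(): the state, without advancing time (a new reading comes with each control period).
- ctrl.get_image(name): name is "scene" or "side" or "wrist"; returns the picture (400x640x3 uint8, red, green, blue); there is no depth.
- ctrl.camera_model(name): a dict with "K" (3x3 intrinsics, pixels), "eye" and "attitude" of the camera in the world; the wrist camera has in their place "T_tool_cam" (4x4, takes a point from camera to tool coordinates, whose origin is the TCP and whose axes are the flange's). Camera axes: x right, y up, looking along -z (the intrinsics and any distortion apply to the point x, -y, -z); pixel columns grow to the right and rows downward; lengths in m; the calibration is good to about 2 mm. A picture is of the moment at which its call begins: read the wrist's pose just before it. camera_model takes no time and is no camera call.
- ctrl.hand_in(): hands the job in; it is judged then, once.
The state is a dict: "t": time; "qpos": joint angles; "qd": joint speeds; "joint_torque": joint torques, N m; "ee_pos": TCP position; "tool_rot": TCP orientation; "ft_force": force on the tool from outside, world axes, zero at the start; "torque": the same for the moment, N m; "finger_gap": opening from 0.0 (shut) to 1.0 (fully open); "finger_force": force on a finger pad.
Only numpy, scipy, OpenCV 4.12 (cv2) and the standard library are available. Lean on these libraries where they do the work, as an engineer would, in place of code of your own. Each camera call takes 0.05 s, during which the arm holds its last target. There are 200 camera calls.

## Task

Restock the glass counter display: lift the gift box that was left in front of it up onto the free middle of its glass top, draw every sold-out tray out from under the glass and lay it in the sheet pan, flat and side by side, and slide every filled tray from the wooden board under the glass, one to a lane, fully home against the rear stop. Work gently around the glass, and leave the dish, the jar, the tongs and the ribbon spool where they are.

Things in the scene. Friction and masses are not known exactly. Their poses are not given: they have to be found in the camera images.
- case: The glass counter display, fixed, open towards the robot. Origin: on the counter, under the middle of the glass lip that faces the robot; +x points away from the robot, into the display. Wooden base plate 8 mm thick, x from -70 to 104 mm, 268 mm wide. Below the glass three lanes run along x, side by side in y.
- lip (a point): Middle of the lip (front lower edge) of the glass top, 56 mm above the counter; axes as the display. The glass top reaches from here 104 mm in +x, is 268 mm wide, and its underside is 56 mm and its upper face 62 mm above the counter.
- lane0 (a point): Where a tray's origin lies when the tray is fully home in the lane at y = +84 mm of the display: on the base plate, 12 mm behind the lip, rear edge on the rear stop (80 mm further), handle out in the open, 62 mm in front of the lip. Axes as the display. Lane 80 to 82 mm wide between brass rails 4 mm wide, 12 mm high, that begin 28 mm in front of the lip, and glass cheeks that begin at it.
- lane1 (a point): Where a tray's origin lies when the tray is fully home in the lane at y = 0 mm of the display: on the base plate, 12 mm behind the lip, rear edge on the rear stop (80 mm further), handle out in the open, 62 mm in front of the lip. Axes as the display. Lane 80 to 82 mm wide between brass rails 4 mm wide, 12 mm high, that begin 28 mm in front of the lip, and glass cheeks that begin at it.
- lane2 (a point): Where a tray's origin lies when the tray is fully home in the lane at y = -84 mm of the display: on the base plate, 12 mm behind the lip, rear edge on the rear stop (80 mm further), handle out in the open, 62 mm in front of the lip. Axes as the display. Lane 80 to 82 mm wide between brass rails 4 mm wide, 12 mm high, that begin 28 mm in front of the lip, and glass cheeks that begin at it.
- glass_top (a point): Middle of the upper face of the display's glass top, 62 mm above the counter; axes as the display. A dish stands near one end of the glass and a jar near the other, about 98 mm from the middle; the middle is free.
- pan_in (a point): Middle of the inner floor (4 mm above the counter) of the aluminium sheet pan on the right, fixed. The pan measures 330 mm (its x) by 240 mm (y), walls 4 mm thick, rim 18 mm above the counter.
- board: The wooden board on the left on which the filled trays are delivered, fixed, 340 mm (x) by 250 mm (y), 12 mm thick. Origin: centre of its underside.
- bare0: Sold-out tray (brass, wooden handle, holds only a paper), None if absent; starts in a lane. 160 mm long (x), 72 wide (y), rims 12 high; origin: centre of underside. Handle at the front (-x) edge: upright block 12 thick (x), 50 wide (y), top 58 above the underside, centre 74 from the origin; pinched from above, a finger before and one behind, it carries the tray level. Floor bare 54 mm behind it.
- bare1: Sold-out tray (brass, wooden handle, holds only a paper), None if absent; starts in a lane. 160 mm long (x), 72 wide (y), rims 12 high; origin: centre of underside. Handle at the front (-x) edge: upright block 12 thick (x), 50 wide (y), top 58 above the underside, centre 74 from the origin; pinched from above, a finger before and one behind, it carries the tray level. Floor bare 54 mm behind it.
- bare2: Sold-out tray (brass, wooden handle, holds only a paper), None if absent; starts in a lane. 160 mm long (x), 72 wide (y), rims 12 high; origin: centre of underside. Handle at the front (-x) edge: upright block 12 thick (x), 50 wide (y), top 58 above the underside, centre 74 from the origin; pinched from above, a finger before and one behind, it carries the tray level. Floor bare 54 mm behind it.
- filled0: Filled tray (same tray, 6 pralines up to 28 mm high), None if absent; starts on the board. 160 mm long (x), 72 wide (y), rims 12 high; origin: centre of underside. Handle at the front (-x) edge: upright block 12 thick (x), 50 wide (y), top 58 above the underside, centre 74 from the origin; pinched from above, a finger before and one behind, it carries the tray level. Floor bare 54 mm behind it.
- filled1: Filled tray (same tray, 6 pralines up to 28 mm high), None if absent; starts on the board. 160 mm long (x), 72 wide (y), rims 12 high; origin: centre of underside. Handle at the front (-x) edge: upright block 12 thick (x), 50 wide (y), top 58 above the underside, centre 74 from the origin; pinched from above, a finger before and one behind, it carries the tray level. Floor bare 54 mm behind it.
- filled2: Filled tray (same tray, 6 pralines up to 28 mm high), None if absent; starts on the board. 160 mm long (x), 72 wide (y), rims 12 high; origin: centre of underside. Handle at the front (-x) edge: upright block 12 thick (x), 50 wide (y), top 58 above the underside, centre 74 from the origin; pinched from above, a finger before and one behind, it carries the tray level. Floor bare 54 mm behind it.
- giftbox: The closed gift box with a gilt band, 60 mm (its x) by 100 mm (y) by 48 mm high (52 mm over the knot in the middle), 0.22 kg; at the start on the counter in front of the display. Origin: centre of its underside. Gripped across its 60 mm.
- dish: Small white sample dish, 64 mm across, 24 mm high, standing on the glass top. Origin: centre of its underside. To be left alone.
- jar: Small lidded jar, 50 mm across, 50 mm high, standing on the glass top. Origin: centre of its underside. To be left alone.
- tongs: Steel serving tongs about 170 mm long, lying on the counter beyond the board. Origin near its middle. To be left alone.
- spool: Spool of ribbon, 68 mm across, 34 mm high, on the counter beyond the pan. To be left alone.

How it is judged:
By the outcome, as a careful person would: the job done as asked, in the order asked, and still so for the second after the job is handed in, with the robot touching nothing.
Of bare0, bare1, bare2 only 2 to 3 are there at a start; the rules pass over those that are not, and their reading is None.
Of filled0, filled1, filled2 only 2 to 3 are there at a start; the rules pass over those that are not, and their reading is None.
At some moment in a run one of bare0, bare1, bare2, filled0, filled1, filled2 may be knocked a few centimetres aside while the robot is not near it.
It also fails if it takes over 210 s, if anything falls off the work surface, if the arm or the gripper's body presses on something with over 40 N, if the wrist force passes 120 N, or if a joint passes its speed limit or range.

## Working session

There is one attempt and no reset: what is moved stays moved. The work goes in short steps, Python scripts to look and compute and a shell command to move; the robot and the scene stay as the last step left them, time stands still between calls to the robot, and variables do not carry over. Pictures are saved under pics/ and viewed, at most 14 in all, crops included, and the job is handed in when it is done.

```bash
ls; mkdir -p pics; python3 - <<'E'
from plant import ctrl
import cv2,numpy as np
np.set_printoptions(precision=4,suppress=True)
s=ctrl.get_state(); print(s, ctrl.tips_ahead)
for n in ["scene","side","wrist"]:
    print(n,ctrl.camera_model(n))
    im=ctrl.get_image(n); cv2.imwrite(f"pics/{n}0.png",im[:,:,::-1])
E
```

```text
pics
{'t': 0.0, 'qpos': array([-0.8809,  0.3594,  0.011 , -0.0004, -1.2241, -0.2881]), 'qd': array([ 0.0004, -0.0003,  0.0001,  0.0001,  0.0021, -0.0018]), 'joint_torque': array([ -0.0009, -58.2722,  29.3056,   6.9973,   0.0068,  -0.0002]), 'ee_pos': array([ 0.2637, -0.6208,  0.2426]), 'tool_rot': array([-0.1995,  0.9799,  0.0008, -0.0002]), 'ft_force': array([0.164 , 0.2714, 0.0168]), 'torque': array([-0.0373, -0.004 , -0.0034]), 'finger_force': 0.0, 'finger_gap': 1.0056034156133675} 0.017
scene {'K': array([[488.4909,   0.    , 331.312 ],
       [  0.    , 488.4909, 198.4282],
       [  0.    ,   0.    ,   1.    ]]), 'eye': array([1.5007, 0.182 , 0.9358]), 'attitude': array([0.2693, 0.3132, 0.6981, 0.5849])}
side {'K': array([[382.0801,   0.    , 317.6458],
       [  0.    , 382.0801, 205.3494],
       [  0.    ,   0.    ,   1.    ]]), 'eye': array([0.386 , 0.6808, 0.6472]), 'attitude': array([-0.0507,  0.4163,  0.9031, -0.0927])}
wrist {'K': array([[328.083 ,   0.    , 320.7992],
       [  0.    , 328.083 , 196.2548],
       [  0.    ,   0.    ,   1.    ]]), 'T_tool_cam': array([[-0.0011,  0.9533,  0.302 ,  0.0826],
       [ 1.    ,  0.0007,  0.0012,  0.0009],
       [ 0.0009,  0.302 , -0.9533, -0.1412],
       [ 0.    ,  0.    ,  0.    ,  1.    ]])}
```

View pics/scene0.png

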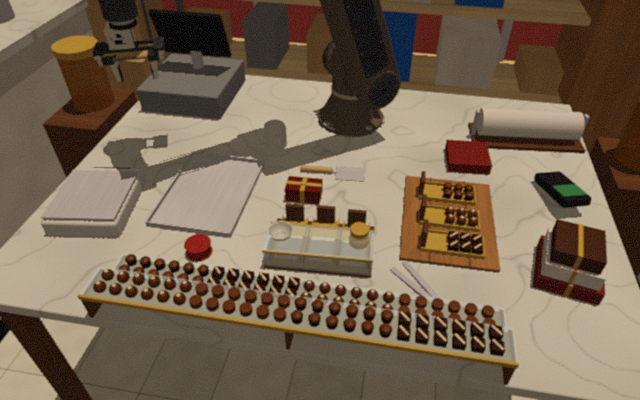

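View pics/side0.png

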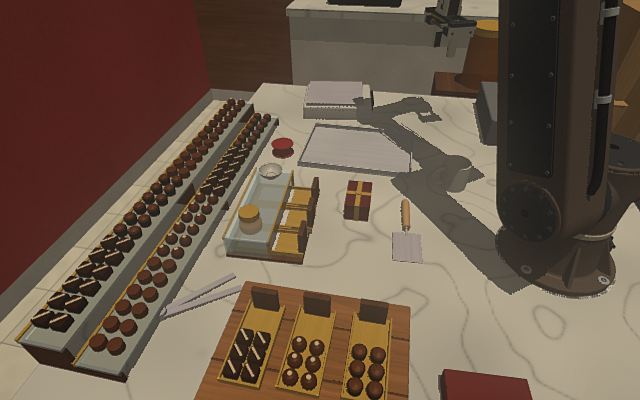

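The scene view shows the gift box near (304,190), the display with three bare-tray handles at (295,213), (326,213) and (357,216), the pan around (207,195), and the board with three filled trays around (450,217). In the filled trays the handles are on the −y side. Next I'll write the helpers and get coarse positions.

```bash
cat > h.py <<'E'
import numpy as np, cv2
from scipy.spatial.transform import Rotation as R
from plant import ctrl
np.set_printoptions(precision=4,suppress=True)
def cam(n,st=None):
    m=ctrl.camera_model(n)
    if n!="wrist": return m["K"],np.array(m["eye"]),R.from_quat(m["attitude"]).as_matrix()
    st=st or ctrl.get_state(); T=np.eye(4); T[:3,:3]=R.from_quat(st["tool_rot"]).as_matrix(); T[:3,3]=st["ee_pos"]
    T=T@m["T_tool_cam"]; return m["K"],T[:3,3],T[:3,:3]
def ray(c,uv):
    K,e,A=c; u,v=uv; d=A@np.array([(u-K[0,2])/K[0,0],-(v-K[1,2])/K[1,1],-1.]); return e,d/np.linalg.norm(d)
def plane(c,uv,z):
    e,d=ray(c,uv); return e+d*(z-e[2])/d[2]
def tri(cs,uvs):
    M=np.zeros((3,3));b=np.zeros(3);rs=[ray(c,p) for c,p in zip(cs,uvs)]
    for e,d in rs: P=np.eye(3)-np.outer(d,d); M+=P; b+=P@e
    x=np.linalg.solve(M,b); return x,max(np.linalg.norm((np.eye(3)-np.outer(d,d))@(x-e)) for e,d in rs)
def proj(c,p):
    K,e,A=c; q=A.T@(np.asarray(p)-e); return np.array([K[0,0]*q[0]/-q[2]+K[0,2],-K[1,1]*q[1]/-q[2]+K[1,2]])
def shot(n,name):
    st=ctrl.get_state(); c=cam(n,st); im=cv2.cvtColor(ctrl.get_image(n),cv2.COLOR_RGB2BGR); cv2.imwrite(f"pics/{name}.png",im)
    np.savez(f"pics/{name}.npz",K=c[0],e=c[1],A=c[2]); return im,c
def load(name):
    d=np.load(f"pics/{name}.npz"); return cv2.imread(f"pics/{name}.png"),(d["K"],d["e"],d["A"])
def move(p,yaw):
    """shift (mm) in tool axes and turn to bring TCP to world p, tool down, tool y at world yaw (deg)"""
    s=ctrl.get_state(); Rt=R.from_quat(s["tool_rot"]); y=np.radians(yaw); Y=np.array([np.cos(y),np.sin(y),0]); Z=np.array([0,0,-1.])
    G=R.from_matrix(np.c_[np.cross(Y,Z),Y,Z])
    return (Rt.inv().apply(np.asarray(p)-s["ee_pos"])*1000).round(1),(Rt.inv()*G).as_rotvec().round(4)
E
python3 - <<'E'
from h import *
S,D=cam("scene"),cam("side")
for n,a,b in [("box top",(304,184),(358,192)),("handle -y",(295,207),(315,180)),("handle0",(326,208),(308,203)),("handle +y",(357,211),(302,228)),("lip -y end",(270,219),None),("fill far",(421,232),(265,290)),("fill mid",(421,208),(317,295)),("fill near",(423,176),(374,302))]:
    print(n, tri([S,D],[a,b]) if b else plane(S,a,.06))
print("pan",[plane(S,p,.018) for p in [(200,158),(263,160),(225,233),(150,222)]])
print("board",[plane(S,p,.012) for p in [(405,178),(490,180),(498,268),(401,262)]])
print(move([.45,0,.30],180), move([.45,0,.3],90))
E
```

```text
box top (array([ 0.4535, -0.0706,  0.0502]), np.float64(0.0016335465140631458))
handle -y (array([ 0.566 , -0.0723,  0.0663]), np.float64(0.005538317660867767))
handle0 (array([0.5613, 0.0131, 0.0669]), np.float64(0.0006260800902341951))
handle +y (array([0.5555, 0.0953, 0.0642]), np.float64(0.0002427901179031382))
lip -y end [ 0.6225 -0.1229  0.06  ]
fill far (array([0.5884, 0.264 , 0.0508]), np.float64(0.002072296823300526))
fill mid (array([0.4903, 0.2584, 0.049 ]), np.float64(0.005917058717528124))
fill near (array([0.3813, 0.2615, 0.0695]), np.float64(0.00031080182300434375))
pan [array([ 0.3517, -0.4261,  0.018 ]), array([ 0.3257, -0.2294,  0.018 ]), array([ 0.6534, -0.2397,  0.018 ]), array([ 0.6499, -0.4513,  0.018 ])]
board [array([0.327 , 0.2136, 0.012 ]), array([0.2898, 0.4668, 0.012 ]), array([0.6427, 0.4619, 0.012 ]), array([0.6661, 0.2235, 0.012 ])]
(array([-414.1,  498.8,  -56.6]), array([ 0.0012,  0.0006, -1.1691])) (array([-414.1,  498.8,  -56.6]), array([ 0.0012, -0.0004,  0.4017]))
```

```bash
python3 -m creep '[[[-30,36,-20,0,0,-0.1,87],[-70,85,-40,0,0,-0.2,87],[-105,127,-57,0,0,-0.3,87],[-140,169,-57,0,0,-0.4,87],[-175,211,-57,0,0,-0.5,87],[-200,241,-57,0,0,-0.6,87],[-225,271,-57,0,0,-0.7,87],[-250,301,-57,0,0,-0.8,87],[-275,331,-57,0,0,-0.9,87],[-290,350,-57,0,0,-1,87]]]' 30
python3 - <<'E'
from h import *
print(move([.45,0,.30],180))
E
```

```text
t: 0.98
ee_pos: [0.3809, -0.2279, 0.3003]
tool_rot: [-0.647, 0.763, -0.0, 0.0]
ft_force: [2.1, -0.3, 0.0]
finger_gap: 0.994
finger_force: 0.0
(array([-236.1,  -30.9,    0.3]), array([-0.0006,  0.0001, -0.1644]))
```

```bash
python3 -m creep '[[[-30,-5,0,0,0,-0.05,87],[-65,-10,0,0,0,-0.1,87],[-105,-15,0,0,0,-0.15,87],[-140,-20,0,0,0,-0.2,87],[-175,-25,0,0,0,-0.225,87],[-210,-31,0,0,0,-0.227,87],[-236,-31,0,0,0,-0.227,87],[-236,-31,0,0,0,-0.227,87],[-236,-31,0,0,0,-0.227,87],[-236,-31,0,0,0,-0.227,87]]]'
python3 - <<'E'
from h import *
shot("wrist","w1")
E
python3 -m creep '[[[0,-20,0,0,0,0,87],[0,-45,0,0,0,0,87],[0,-80,0,0,0,0,87],[0,-110,0,0,0,0,87],[0,-130,0,0,0,0,87],[0,-140,0,0,0,0,87],[0,-140,0,0,0,0,87],[0,-140,0,0,0,0,87],[0,-140,0,0,0,0,87],[0,-140,0,0,0,0,87]]]'
python3 - <<'E'
from h import *
im,c=shot("wrist","w2"); print(ctrl.get_state()["t"])
i1,_=load("w1"); cv2.imwrite("pics/v12.png",np.vstack([i1[:,:],im])[::1]) 
E
```

```text
t: 1.82
ee_pos: [0.451, -0.0024, 0.3]
tool_rot: [0.728, -0.686, -0.0, 0.0]
ft_force: [0.2, -0.9, 0.3]
finger_gap: 0.988
finger_force: 0.0
t: 2.7
ee_pos: [0.5901, 0.0054, 0.3008]
tool_rot: [0.727, -0.686, 0.0, -0.0]
ft_force: [-0.1, 0.1, 1.0]
finger_gap: 0.992
finger_force: 0.0
2.75
```

View pics/w1.png

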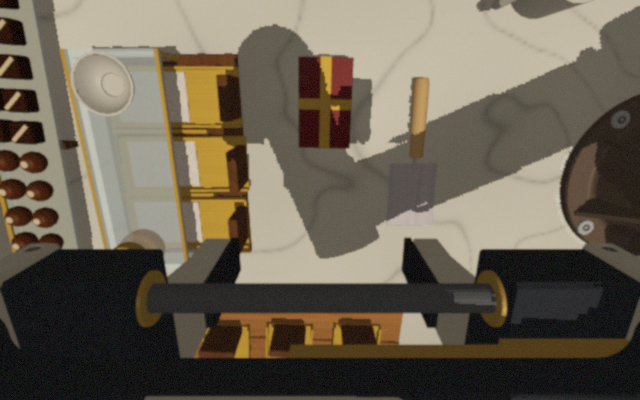

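View pics/w2.png

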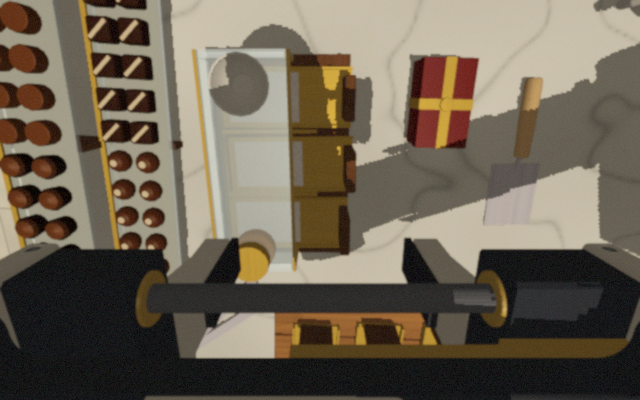

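```bash
cat > m1.py <<'E'
from h import *
def yel(im):
    h=cv2.cvtColor(im,cv2.COLOR_BGR2HSV); return cv2.inRange(h,(15,110,90),(35,255,255))
def red(im):
    h=cv2.cvtColor(im,cv2.COLOR_BGR2HSV); return cv2.inRange(h,(0,120,40),(8,255,255))|cv2.inRange(h,(170,120,40),(180,255,255))
def box(name,roi):
    im,c=load(name); x,y,w,h=roi; Y=np.zeros(im.shape[:2],np.uint8);Y[y:y+h,x:x+w]=yel(im)[y:y+h,x:x+w]
    Rm=np.zeros_like(Y);Rm[y:y+h,x:x+w]=red(im)[y:y+h,x:x+w]
    cols=np.arange(640);rows=np.arange(400)
    # vertical band: from rows where yellow count small
    n=(Y>0).sum(1); pv=[(np.mean(np.where(Y[r])[0]),r) for r in rows if 3<n[r]<18]
    m=(Y>0).sum(0); ph=[(q,np.mean(np.where(Y[:,q])[0])) for q in cols if 3<m[q]<18]
    pv=np.array(pv);ph=np.array(ph); a=np.polyfit(pv[:,1],pv[:,0],1); b=np.polyfit(ph[:,0],ph[:,1],1)
    v=(b[0]*a[1]+b[1])/(1-a[0]*b[0]); u=a[0]*v+a[1]
    ct=max(cv2.findContours(Rm|Y,0,2)[0],key=cv2.contourArea); r=cv2.minAreaRect(ct)
    p1,p2=[plane(c,(np.polyval(a,q),q),.05) for q in (pv[:,1].min(),pv[:,1].max())]; d=p2-p1
    print(name,"cross",u,v,"v range",pv[:,1].min(),pv[:,1].max(),"h range",ph[:,0].min(),ph[:,0].max(),"rect",r,"yaw of y",np.degrees(np.arctan2(d[1],d[0]))-90, np.linalg.norm(d))
    return c,(u,v)
if __name__=="__main__":
    c1,p1=box("w1",(285,45,80,115)); c2,p2=box("w2",(400,45,85,112))
    print(tri([c1,c2],[p1,p2]))
    for name,x0,x1 in [("w1",150,200),("w2",282,305)]:
        im,c=load(name); Y=yel(im); pts=np.array([(x0+np.mean(np.where(Y[r,x0:x1])[0]),r) for r in range(55,235) if 1<=(Y[r,x0:x1]>0).sum()<=6])
        print(name,len(pts)); 
        if len(pts)>10:
            vx,vy,ux,uy=cv2.fitLine(pts.astype(np.float32),cv2.DIST_HUBER,0,.01,.01).ravel(); print(ux,uy,vx/vy)
    im,c=load("w2"); crop=cv2.resize(im[35:285,190:490],None,fx=2.6,fy=2.35,interpolation=cv2.INTER_CUBIC); cv2.imwrite("pics/crop2.png",crop)
E
python3 m1.py
```

```text
w1 cross 324.9009271772692 103.81736661406886 v range 56.0 147.0 h range 298.0 351.0 rect ((324.6820068359375, 101.902099609375), (53.495243072509766, 92.09793853759766), 1.4688007831573486) yaw of y 2.1044853568846946 0.10038627276486826
w2 cross 445.72948574220135 103.81628013474428 v range 56.0 148.0 h range 417.0 472.0 rect ((441.5495300292969, 102.00495910644531), (62.58784103393555, 94.23002624511719), 5.710593223571777) yaw of y 2.116792945241272 0.10179748447430806
(array([ 0.4495, -0.0716,  0.0483]), np.float64(4.6021826481264e-05))
w1 64
178.17062 197.2473 0.11903998
w2 87
295.76733 156.27548 0.07389009
```

View pics/crop2.png

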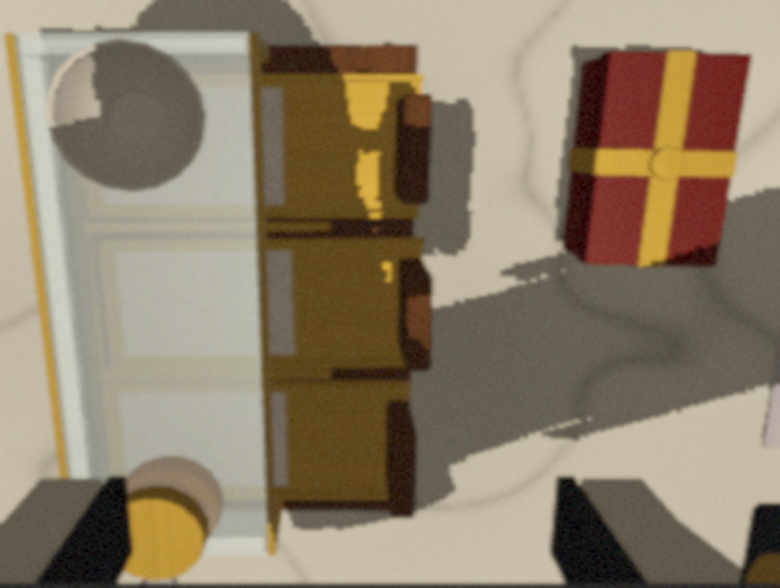

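```bash
cat > m2.py <<'E'
from h import *
def fit(name,a,b,w=4,lo=(12,60,40)):
    im,c=load(name); h=cv2.inRange(cv2.cvtColor(im,cv2.COLOR_BGR2HSV),lo,(38,255,255)); P=[]
    for v in range(int(a[1])+4,int(b[1])-3):
        u0=a[0]+(b[0]-a[0])*(v-a[1])/(b[1]-a[1]); lo_=int(round(u0-w)); q=np.where(h[v,lo_:lo_+2*w+1])[0]
        if 1<=len(q)<=6: P.append((lo_+q.mean(),v))
    P=np.array(P,np.float32); vx,vy,x,y=cv2.fitLine(P,cv2.DIST_HUBER,0,.01,.01).ravel()
    return c,(lambda v:(x+vx/vy*(v-y),v)),len(P)
c1,f1,n1=fit("w1",(160.7,50),(184,250)); c2,f2,n2=fit("w2",(287.7,50),(293.8,268))
print(n1,n2,f1(50),f1(230),f2(50),f2(230))
for v in (60,140,225): print(tri([c1,c2],[f1(v),f2(v)]))
z=.059
e0,e1=plane(c2,f2(50),z),plane(c2,f2(269),z); print("ends",e0,e1,np.linalg.norm(e1-e0),"mid",(e0+e1)/2,"yaw",np.degrees(np.arctan2(e1[1]-e0[1],e1[0]-e0[0]))-90)
e0,e1=plane(c1,f1(49),z),plane(c1,f1(200),z); print("w1",e0,e1,"yaw",np.degrees(np.arctan2(e1[1]-e0[1],e1[0]-e0[0]))-90)
# handle tops crop px
q=lambda x,y:(190+x/2.6,35+y/2.35)
for p in [(430,95),(430,205),(430,265),(430,368),(412,405),(413,515)]: print(p,plane(c2,q(*p),.066))
print(move([.4495,-.0716,.20],182.1))
E
python3 m2.py
```

```text
114 187 (np.float32(157.75928), 50) (np.float32(181.80486), 230) (np.float32(287.73065), 50) (np.float32(293.67773), 230)
(array([ 0.6317, -0.1073,  0.0576]), np.float64(0.00010478805878474193))
(array([ 0.6261, -0.0215,  0.0598]), np.float64(1.3574330595147353e-05))
(array([0.6194, 0.0833, 0.0625]), np.float64(0.00016035150786100527))
ends [ 0.6322 -0.1172  0.059 ] [0.6157 0.1473 0.059 ] 0.2651054309055464 mid [0.6239 0.015  0.059 ] yaw 3.559751275554717
w1 [ 0.6316 -0.118   0.059 ] [0.6226 0.0516 0.059 ] yaw 3.034238464879209
(430, 95) [ 0.5581 -0.0955  0.066 ]
(430, 205) [ 0.5538 -0.0463  0.066 ]
(430, 265) [ 0.5512 -0.0177  0.066 ]
(430, 368) [0.5466 0.0347 0.066 ]
(412, 405) [0.5532 0.0551 0.066 ]
(413, 515) [0.5475 0.1181 0.066 ]
(array([ 68.9, 145.1, 100.7]), array([-0.0009,  0.0003,  0.0214]))
```

```bash
python3 -m creep '[[[10,20,10,0,0,0,87],[25,50,25,0,0,0.021,87],[40,85,50,0,0,0.021,87],[55,115,80,0,0,0.021,87],[65,138,110,0,0,0.021,87],[69,145,140,0,0,0.021,87],[69,145,165,0,0,0.021,87],[69,145,175,0,0,0.021,87],[69,145,180,0,0,0.021,87],[69,145,180,0,0,0.021,87]]]'
python3 - <<'E'
from h import *
print(move([.4495,-.0716,.03],182.1))
E
```

```text
t: 3.58
ee_pos: [0.4497, -0.0715, 0.1198]
tool_rot: [0.72, -0.694, -0.0, 0.0]
ft_force: [0.4, -0.8, 0.2]
finger_gap: 0.991
finger_force: 0.0
(array([ 0. ,  0.1, 89.8]), array([ 0.0007, -0.0002,  0.0006]))
```

```bash
python3 -m creep '[[[0,0,20,0,0,0,87],[0,0,40,0,0,0,87],[0,0,60,0,0,0,87],[0,0,80,0,0,0,87],[0,0,88,0,0,0,87],[0,0,90,0,0,0,87],[0,0,90,0,0,0,70],[0,0,90,0,0,0,56],[0,0,90,0,0,0,50],[0,0,90,0,0,0,50]]]' 25
python3 -m creep '[[[0,0,0,0,0,0,50],[0,0,0,0,0,0,50],[0,0,0,0,0,0,50],[0,0,-5,0,0,0,50],[0,0,-20,0,0,0,50],[0,0,-45,0,0,0,50],[0,0,-75,0,0,0,50],[0,0,-100,0,0,0,50],[0,0,-110,0,0,0,50],[0,0,-110,0,0,0,50]]]'
python3 - <<'E'
from h import *
d=np.array([.998,.061])
print(move([.676,.017,.14],183.5))
E
```

```text
t: 4.42
ee_pos: [0.451, -0.0713, 0.0311]
tool_rot: [0.72, -0.694, 0.001, -0.001]
ft_force: [-0.1, 0.6, 0.4]
finger_gap: 0.75
finger_force: 0.0
t: 5.25
ee_pos: [0.4517, -0.0713, 0.143]
tool_rot: [0.72, -0.694, 0.001, -0.002]
ft_force: [0.8, 0.1, -2.0]
finger_gap: 0.684
finger_force: 25.0
(array([ -79.8, -227.4,    4.2]), array([-0.0051,  0.0008, -0.0238]))
```

```bash
python3 -m creep '[[[-20,-10,0,0,0,0,50],[-40,-35,0,0,0,0,50],[-60,-70,0,0,0,0,50],[-75,-105,0,0,0,-0.01,50],[-80,-140,0,0,0,-0.02,50],[-80,-170,0,0,0,-0.024,50],[-80,-200,0,0,0,-0.024,50],[-80,-220,0,0,0,-0.024,50],[-80,-227,0,0,0,-0.024,50],[-80,-227,0,0,0,-0.024,50]]]'
python3 -m creep '[[[0,0,10,0,0,0,50],[0,0,20,0,0,0,50],[0,0,30,0,0,0,50],[0,0,38,0,0,0,50],[0,0,42,0,0,0,50],[0,0,45,0,0,0,50],[0,0,46,0,0,0,50],[0,0,46,0,0,0,50],[0,0,46,0,0,0,50],[0,0,46,0,0,0,50]]]'
python3 - <<'E'
from h import *
print(move([.676,.017,.094],183.5))
shot("wrist","w3"); 
for n in("scene","side"): shot(n,n+"3")
a,_=load("scene3"); b,_=load("side3"); cv2.imwrite("pics/v3.png",np.hstack([cv2.resize(a[150:300,220:420],None,fx=2,fy=2),cv2.resize(b[130:280,200:400],None,fx=2,fy=2)]))
E
```

```text
t: 6.08
ee_pos: [0.6746, 0.0167, 0.1374]
tool_rot: [0.728, -0.685, -0.001, 0.001]
ft_force: [-0.4, -0.0, -2.5]
finger_gap: 0.683
finger_force: 25.0
t: 6.92
ee_pos: [0.6745, 0.0169, 0.0947]
tool_rot: [0.728, -0.685, 0.0, -0.0]
ft_force: [-0.4, -0.5, -2.1]
finger_gap: 0.684
finger_force: 25.0
(array([ 0. , -1.5,  0.7]), array([-0.0009,  0.0002, -0.    ]))
```

View pics/v3.png

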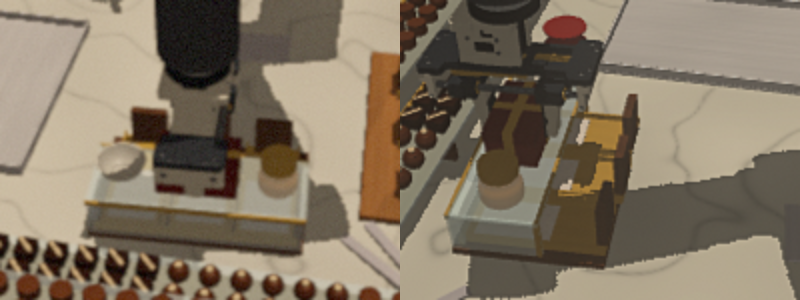

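The box hangs just above the middle of the glass, between dish and jar. I'll lower it the last 2 mm and release it.

```bash
python3 -m creep '[[[0,-1,0.5,0,0,0,50],[0,-1,1,0,0,0,50],[0,-1,1.5,0,0,0,50],[0,-1,2,0,0,0,50],[0,-1,2,0,0,0,50],[0,-1,2,0,0,0,64],[0,-1,2,0,0,0,70],[0,-1,2,0,0,0,80],[0,-1,2,0,0,0,80],[0,-1,2,0,0,0,80]]]'
python3 -m creep '[[[0,0,-5,0,0,0,80],[0,0,-20,0,0,0,80],[0,0,-45,0,0,0,80],[0,0,-80,0,0,0,80],[0,0,-115,0,0,0,80],[0,0,-150,0,0,0,80],[0,0,-180,0,0,0,80],[0,0,-200,0,0,0,80],[0,0,-205,0,0,0,80],[0,0,-205,0,0,0,80]]]'
python3 - <<'E'
from h import *
print(move([.54,.01,.30],93.5)) 
E
```

```text
t: 7.9
ee_pos: [0.6752, 0.0169, 0.092]
tool_rot: [0.728, -0.685, -0.0, 0.0]
ft_force: [-0.7, -1.0, 0.1]
finger_gap: 0.901
finger_force: 0.0
t: 8.73
ee_pos: [0.6759, 0.0169, 0.2998]
tool_rot: [0.728, -0.685, 0.001, -0.002]
ft_force: [-0.3, 0.4, -0.2]
finger_gap: 0.911
finger_force: 0.0
(array([ -1.4, 136.1,  -0.7]), array([-0.0027,  0.0038,  1.5707]))
```

```bash
python3 -m creep '[[[0,5,0,0,0,0.1,80],[0,15,0,0,0,0.22,80],[0,25,0,0,0,0.34,80],[0,38,0,0,0,0.46,80],[0,38,0,0,0,0.58,80],[0,38,0,0,0,0.7,80],[0,38,0,0,0,0.82,80],[0,38,0,0,0,0.94,80],[0,38,0,0,0,1.06,80],[0,38,0,0,0,1.18,80]]]'
python3 -m creep '[[[0,0,0,0,0,0.1,80],[0,0,0,0,0,0.2,80],[0,0,0,0,0,0.3,80],[0,0,0,0,0,0.37,80],[0,0,0,0,0,0.39,80],[0,0,0,0,0,0.39,80],[0,0,0,0,0,0.39,80],[0,0,0,0,0,0.39,80],[0,0,0,0,0,0.39,80],[0,0,0,0,0,0.39,80]]]'
python3 - <<'E'
from h import *
s=ctrl.get_state(); print(s["qpos"])
im,c=shot("wrist","w4"); h=cv2.cvtColor(im,cv2.COLOR_BGR2HSV)
for l,y in (("2",-.073),("1",.0105),("0",.089)):
    u,v=proj(c,[.559,y,.066]).round().astype(int); print(l,u,v)
    for r in range(v-14,v+16,4): print(r,h[r,u],h[r,u-15],h[r,u+15])
cv2.imwrite("pics/crop4.png",cv2.resize(im[40:270,150:490],None,fx=2.2,fy=2.2,interpolation=cv2.INTER_CUBIC))
E
```

```text
t: 9.57
ee_pos: [0.6366, 0.0145, 0.2954]
tool_rot: [-0.221, 0.975, 0.0, -0.001]
ft_force: [-0.7, -0.2, -0.4]
finger_gap: 0.915
finger_force: 0.0
t: 10.4
ee_pos: [0.6372, 0.0146, 0.297]
tool_rot: [-0.031, 1.0, 0.0, -0.0]
ft_force: [0.3, 0.7, 0.0]
finger_gap: 0.919
finger_force: 0.0
[ 0.3285  0.2696  0.0065 -0.0001 -1.3078 -1.8367]
2 244 92
78 [ 21  39 190] [ 20  42 189] [ 21  38 190]
82 [ 21  40 191] [ 20  40 189] [ 20  41 188]
86 [ 20  39 189] [ 21  41 188] [ 20  38 188]
90 [ 11 120 100] [ 12 134  93] [ 13  97 113]
94 [ 14 199  87] [ 12 167  96] [ 12 160 102]
98 [ 13 187  86] [ 11 167  90] [ 12 157 101]
102 [ 20 190 113] [ 20 172 129] [ 20 174 148]
106 [ 21 175 191] [ 21 185 150] [ 21 182 191]
1 321 97
83 [ 20  46 121] [ 20  41 188] [23 46 94]
87 [ 13 115 100] [ 14  84 121] [ 12 157  73]
91 [ 11 165  94] [ 12 164 104] [ 13 172 104]
95 [ 12 175  92] [ 10 160  94] [ 12 160 102]
99 [ 21 202  92] [ 20 181 107] [ 21 188  91]
103 [ 21 174 204] [ 22 178 202] [ 19 179  97]
107 [ 22 178 203] [ 21 177 200] [ 19 196  95]
111 [ 21 181 203] [ 21 173 200] [ 20 191  92]
0 393 101
87 [20 48 96] [22 48 95] [ 20  37 191]
91 [15 80 70] [16 84 70] [ 16  70 142]
95 [ 15 198  40] [ 13 170  42] [ 11 180  41]
99 [  8 149  41] [ 17 235  38] [  9 147  40]
103 [ 18 169  74] [ 18 173  75] [ 19 198  76]
107 [ 20 176  94] [ 21 186  96] [ 19 178  93]
111 [ 19 175  93] [ 20 169  95] [ 19 169  95]
115 [ 20 177  92] [ 20 186  93] [ 20 175  96]
```

View pics/crop4.png

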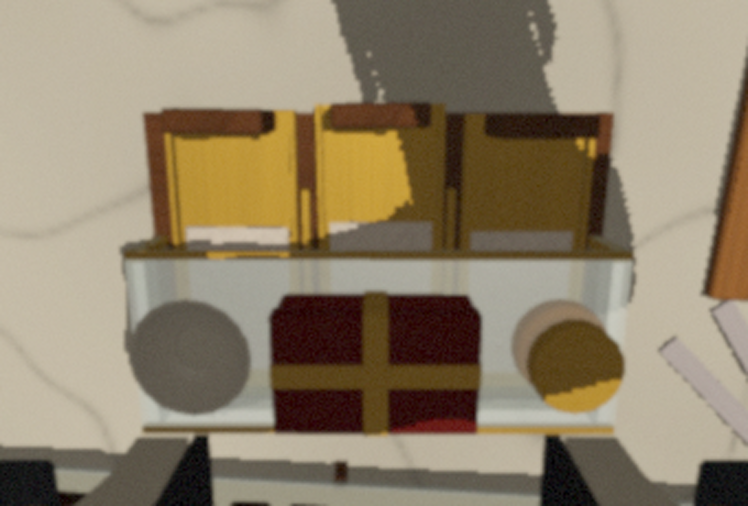

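```bash
cat > disp.py <<'E'
from h import *
YAW=3.5; D=np.array([np.cos(np.radians(YAW)),np.sin(np.radians(YAW))]); N=np.array([-D[1],D[0]]); LIP=np.array([.624,.0145])
def w2d(p): q=np.asarray(p)[:2]-LIP; return np.array([q@D,q@N])
def d2w(x,y,z): return np.r_[LIP+x*D+y*N,z]
E
python3 - <<'E'
from disp import *
im,c=load("w4"); q=lambda x,y:(150+x/2.2,40+y/2.2)
for p in [(217.5,121),(379,116),(543,125)]:
    w=plane(c,q(*p),.066); print("handle",w,w2d(w)*1000)
for p in [(125,253),(632,253)]: w=plane(c,q(*p),.059); print("lip",w,w2d(w)*1000)
for p in [(271,310),(480,310),(272,430),(478,430)]: w=plane(c,q(*p),.11); print("box",w2d(w)*1000)
w=plane(c,q(379,116),.066); print(move(np.r_[w[:2],.05],93.5))
E
```

```text
handle [ 0.5622 -0.0679  0.066 ] [-66.7414 -78.4284]
handle [0.5549 0.0114 0.066 ] [-69.1266   1.1699]
handle [0.5542 0.0925 0.066 ] [-64.9272  82.0958]
lip [ 0.6324 -0.1186  0.059 ] [   0.222 -133.373]
lip [0.6158 0.1496 0.059 ] [  0.0394 135.3471]
box [ 17.8162 -49.5808]
box [17.7388 48.6621]
box [ 79.3362 -51.7573]
box [79.2304 50.3816]
(array([ 82.3,   2. , 247.1]), array([ 0.    , -0.    ,  0.0013]))
```

The view from above shows all three bare trays at home and the gift box centred on the glass. Middle lane first: a side pinch on the handle, then a gentle pull.

```bash
python3 -m creep '[[[20,2,0,0,0,0,62],[45,2,0,0,0,0,62],[70,2,20,0,0,0,62],[82,2,50,0,0,0,62],[82,2,90,0,0,0,62],[82,2,130,0,0,0,62],[82,2,160,0,0,0,62],[82,2,175,0,0,0,62],[82,2,180,0,0,0,62],[82,2,180,0,0,0,62]]]' 15
python3 -m creep '[[[0,0,20,0,0,0,62],[0,0,40,0,0,0,62],[0,0,55,0,0,0,62],[0,0,63,0,0,0,62],[0,0,67,0,0,0,62],[0,0,67,0,0,0,55],[0,0,67,0,0,0,50],[0,0,67,0,0,0,45],[0,0,67,0,0,0,45],[0,0,67,0,0,0,45]]]'
```

```text
t: 11.28
ee_pos: [0.5548, 0.0113, 0.1161]
tool_rot: [-0.031, 1.0, -0.0, -0.001]
ft_force: [-0.2, 0.4, 0.7]
finger_gap: 0.707
finger_force: 0.0
t: 12.12
ee_pos: [0.5562, 0.0118, 0.0514]
tool_rot: [-0.031, 1.0, 0.0, 0.001]
ft_force: [-0.3, -0.6, 6.8]
finger_gap: 0.572
finger_force: 15.0
```

```bash
python3 -m creep '[[[3,0,-0.5,0,0,0,45],[9,0,-1,0,0,0,45],[16,0,-1,0,0,0,45],[24,0,-1,0,0,0,45],[32,0,-1,0,0,0,45],[39,0,-1,0,0,0,45],[45,0,-1,0,0,0,45],[47,0,-1,0,0,0,45],[47,0,-1,0,0,0,45],[47,0,-1,0,0,0,45]]]'
python3 -m creep '[[[0,0,0.5,0,0,0,55],[0,0,0.5,0,0,0,62],[0,0,0.5,0,0,0,62],[0,0,-10,0,0,0,62],[0,0,-30,0,0,0,62],[0,0,-50,0,0,0,62],[0,0,-65,0,0,0,62],[0,0,-70,0,0,0,62],[0,0,-70,0,0,0,62],[0,0,-70,0,0,0,62]]]'
python3 - <<'E'
from disp import *
print(move([.5622,-.0679,.12],93.5),move([.5542,.0925,.12],93.5))
E
```

```text
t: 12.95
ee_pos: [0.5072, 0.0085, 0.0512]
tool_rot: [-0.031, 1.0, -0.0, -0.001]
ft_force: [-5.7, 3.0, 9.0]
finger_gap: 0.568
finger_force: 15.0
t: 13.78
ee_pos: [0.508, 0.0085, 0.1205]
tool_rot: [-0.031, 1.0, 0.0, -0.0]
ft_force: [-1.0, 0.3, -1.0]
finger_gap: 0.71
finger_force: 0.0
(array([-49.4, -79.6,   0.5]), array([ 0.0002, -0.0005,  0.0003])) (array([-51.2,  81. ,   0.5]), array([ 0.0002, -0.0005,  0.0003]))
```

```bash
python3 -m creep '[[[-15,-25,0,0,0,0,62],[-35,-55,0,0,0,0,62],[-49,-79,5,0,0,0,62],[-49,-79,25,0,0,0,62],[-49,-79,45,0,0,0,62],[-49,-79,60,0,0,0,62],[-49,-79,68,0,0,0,62],[-49,-79,69,0,0,0,62],[-49,-79,69,0,0,0,62],[-49,-79,69,0,0,0,50]]]'
python3 -m creep '[[[0,0,0,0,0,0,45],[0,0,0,0,0,0,45],[0,0,0,0,0,0,45],[0,0,0,0,0,0,45],[0,0,0,0,0,0,45],[3,0,-0.5,0,0,0,45],[9,0,-1,0,0,0,45],[16,0,-1,0,0,0,45],[24,0,-1,0,0,0,45],[32,0,-1,0,0,0,45]]]'
python3 -m creep '[[[7,0,0,0,0,0,45],[13,0,0,0,0,0,45],[15,0,0,0,0,0,45],[15,0,0,0,0,0,45],[15,0,0.5,0,0,0,55],[15,0,0.5,0,0,0,62],[15,0,-5,0,0,0,62],[15,0,-25,0,0,0,62],[15,0,-50,0,0,0,62],[15,0,-70,0,0,0,62]]]'
python3 - <<'E'
from disp import *
print(move([.5622,-.0679,.12],93.5),move([.5542,.0925,.12],93.5))
E
```

```text
t: 14.62
ee_pos: [0.5625, -0.067, 0.0525]
tool_rot: [-0.031, 1.0, -0.0, 0.0]
ft_force: [-0.3, 0.4, 0.6]
finger_gap: 0.673
finger_force: 0.2
t: 15.45
ee_pos: [0.5292, -0.069, 0.053]
tool_rot: [-0.031, 1.0, 0.0, -0.0]
ft_force: [-0.1, -0.1, -1.0]
finger_gap: 0.57
finger_force: 15.0
t: 16.28
ee_pos: [0.5157, -0.0702, 0.1247]
tool_rot: [-0.031, 1.0, -0.0, 0.0]
ft_force: [0.6, -0.2, 0.9]
finger_gap: 0.708
finger_force: 0.0
(array([-46.6,  -0.6,   4.7]), array([-0.0003,  0.0001,  0.0009])) (array([-48.5, 160. ,   4.7]), array([-0.0003,  0.0001,  0.0009]))
```

```bash
python3 -m creep '[[[0,30,0,0,0,0,62],[-10,65,0,0,0,0,62],[-25,100,0,0,0,0,62],[-40,135,0,0,0,0,62],[-48,158,0,0,0,0,62],[-48,160,20,0,0,0,62],[-48,160,45,0,0,0,62],[-48,160,63,0,0,0,62],[-48,160,73,0,0,0,62],[-48,160,73,0,0,0,62]]]'
python3 -m creep '[[[0,0,0,0,0,0,50],[0,0,0,0,0,0,45],[0,0,0,0,0,0,45],[0,0,0,0,0,0,45],[0,0,0,0,0,0,45],[3,0,-0.5,0,0,0,45],[9,0,-1,0,0,0,45],[16,0,-1,0,0,0,45],[24,0,-1,0,0,0,45],[32,0,-1,0,0,0,45]]]'
python3 -m creep '[[[7,0,0,0,0,0,45],[13,0,0,0,0,0,45],[15,0,0,0,0,0,45],[15,0,0,0,0,0,45],[15,0,0.5,0,0,0,55],[15,0,0.5,0,0,0,62],[15,0,-5,0,0,0,62],[15,0,-25,0,0,0,62],[15,0,-50,0,0,0,62],[15,0,-70,0,0,0,62]]]'
python3 - <<'E'
from disp import *
print(move([.59,.01,.30],93.5))
E
```

```text
t: 17.12
ee_pos: [0.5522, 0.092, 0.0482]
tool_rot: [-0.031, 1.0, -0.001, -0.002]
ft_force: [0.2, 0.7, -0.2]
finger_gap: 0.707
finger_force: 0.0
t: 17.95
ee_pos: [0.5208, 0.0906, 0.0514]
tool_rot: [-0.031, 1.0, 0.0, 0.0]
ft_force: [1.8, 0.4, 0.7]
finger_gap: 0.569
finger_force: 15.0
t: 18.78
ee_pos: [0.5064, 0.0894, 0.1223]
tool_rot: [-0.031, 1.0, -0.0, -0.0]
ft_force: [0.7, 0.6, 0.1]
finger_gap: 0.707
finger_force: 0.0
(array([ -78.4,  -84.6, -177.7]), array([-0.0007, -0.0008,  0.0008]))
```

```bash
python3 -m creep '[[[0,0,-20,0,0,0,80],[0,-10,-50,0,0,0,80],[-10,-40,-90,0,0,0,80],[-20,-80,-120,0,0,0,80],[-30,-120,-150,0,0,0,80],[-40,-160,-170,0,0,0,80],[-50,-200,-178,0,0,0,80],[-58,-240,-178,0,0,0,80],[-58,-280,-178,0,0,0,80],[-58,-320,-178,0,0,0,80]]]'
python3 -m creep '[[[0,-40,0,0,0,0,80],[0,-80,0,0,0,0,80],[0,-105,0,0,0,0,80],[0,-114,0,0,0,0,80],[0,-114,0,0,0,0,80],[0,-114,0,0,0,0,80],[0,-114,0,0,0,0,80],[0,-114,0,0,0,0,80],[0,-114,0,0,0,0,80],[0,-114,0,0,0,0,80]]]'
python3 - <<'E'
from disp import *
im,c=shot("wrist","w5"); h=cv2.cvtColor(im,cv2.COLOR_BGR2HSV); print(c[1])
m=cv2.inRange(h,(0,0,60),(180,22,255)); m[250:]=0; m=cv2.morphologyEx(m,2,np.ones((5,5))); m=cv2.morphologyEx(m,3,np.ones((5,5)))
k=max(cv2.findContours(m,0,2)[0],key=cv2.contourArea); print(cv2.boundingRect(k),cv2.contourArea(k)); 
v=im.copy(); cv2.drawContours(v,[k],-1,(0,0,255),1); cv2.imwrite("pics/v5.png",v)
E
```

```text
t: 19.62
ee_pos: [0.5819, -0.2033, 0.2993]
tool_rot: [-0.031, 1.0, -0.0, 0.0]
ft_force: [0.8, 0.2, -0.8]
finger_gap: 0.912
finger_force: 0.0
t: 20.45
ee_pos: [0.5888, -0.3141, 0.2989]
tool_rot: [-0.032, 1.0, -0.0, 0.0]
ft_force: [-0.2, 0.6, 0.1]
finger_gap: 0.912
finger_force: 0.0
[ 0.506  -0.3184  0.4401]
(597, 215, 39, 7) 214.0
```

View pics/v5.png

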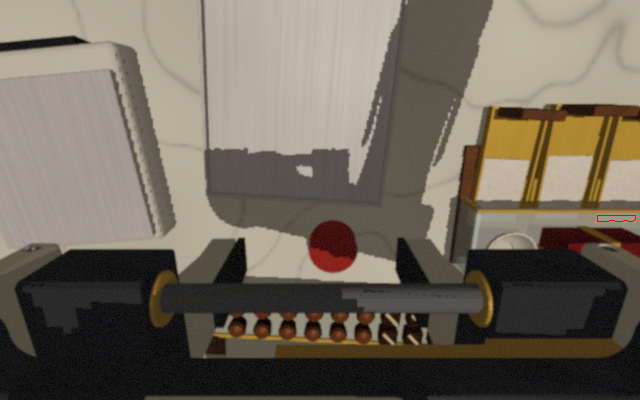

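The pan's +x edge runs from (208,193) to (382,205). Its sides run up to (203,0) and (406,0). The ribbon spool sits clear of it at (332,246).

```bash
python3 - <<'E'
from disp import *
im,c=load("w5")
P={k:plane(c,p,.018) for k,p in dict(bl=(208,193.5),br=(382,205),tl=(203,0),tr=(406,0)).items()}
for k in P: print(k,P[k])
an=lambda a,b:np.degrees(np.arctan2(*(P[b]-P[a])[[1,0]]))
print("bottom yaw",an("bl","br")-90,"left",an("tl","bl"),"right",an("tr","br"),"w",np.linalg.norm(P["br"]-P["bl"]))
S,Dd=cam("scene"),cam("side")
s,_=load("scene3") ; 
# scene check of near corners
im2=cv2.cvtColor(s,cv2.COLOR_BGR2GRAY)
for p in [(200,158),(263,160),(225,233),(150,222)]: print(plane(S,p,.018))
print({k:proj(S,P[k]).round(1) for k in P})
print("bare1",move([.508,.0085,.12],183.5))
E
```

```text
bl [ 0.6455 -0.4626  0.018 ]
br [ 0.6471 -0.2268  0.018 ]
tl [ 0.415  -0.4586  0.018 ]
tr [ 0.4008 -0.2287  0.018 ]
bottom yaw -0.40151841538391864 left -0.9872423793430354 right 0.45849298755417145 w 0.23578501006903715
[ 0.3517 -0.4261  0.018 ]
[ 0.3257 -0.2294  0.018 ]
[ 0.6534 -0.2397  0.018 ]
[ 0.6499 -0.4513  0.018 ]
{'bl': array([146.8, 220.4]), 'br': array([230.5, 232. ]), 'tl': array([182.2, 169. ]), 'tr': array([256.4, 174.7])}
bare1 (array([ 60.4, 327.2, 178.9]), array([-0.0005,  0.0003, -1.5689]))
```

```bash
python3 -m creep '[[[5,30,0,0,0,-0.12,60],[15,65,0,0,0,-0.24,60],[25,100,0,0,0,-0.36,50],[30,135,0,0,0,-0.48,50],[35,170,0,0,0,-0.6,40],[40,205,0,0,0,-0.72,40],[45,240,0,0,0,-0.84,40],[50,275,0,0,0,-0.96,40],[55,305,0,0,0,-1.08,40],[60,327,0,0,0,-1.2,40]]]'
python3 -m creep '[[[0,0,0,0,0,-0.12,40],[0,0,20,0,0,-0.24,40],[0,0,50,0,0,-0.36,40],[0,0,85,0,0,-0.37,40],[0,0,120,0,0,-0.37,40],[0,0,150,0,0,-0.37,40],[0,0,170,0,0,-0.37,40],[0,0,175,0,0,-0.37,40],[0,0,175,0,0,-0.37,40],[0,0,175,0,0,-0.37,40]]]'
python3 - <<'E'
from disp import *
print("bare1",move([.508,.0085,.053],183.5)); print(ctrl.get_state()["qpos"])
im,c=shot("wrist","w6"); cv2.imwrite("pics/v6.png",im)
E
```

```text
t: 21.33
ee_pos: [0.5078, 0.01, 0.299]
tool_rot: [-0.593, 0.805, -0.0, 0.001]
ft_force: [0.2, 0.5, 0.2]
finger_gap: 0.458
finger_force: 0.0
t: 22.17
ee_pos: [0.5093, 0.0079, 0.1246]
tool_rot: [0.729, -0.685, 0.0, -0.0]
ft_force: [-0.3, -0.0, 0.9]
finger_gap: 0.453
finger_force: 0.0
bare1 (array([-0.7,  1.3, 71.6]), array([-0.0011, -0.0001,  0.0006]))
[ 0.4019  0.2012 -0.5103  0.0006 -0.8583 -0.3406]
```

View pics/v6.png

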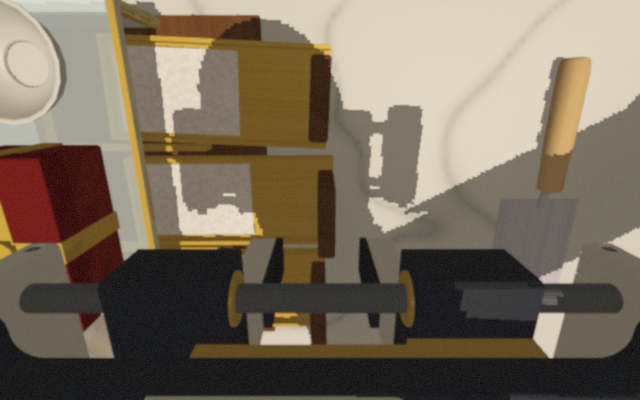

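```bash
python3 - <<'E'
from disp import *
im,c=load("w6")
for p in [(320,57),(320,141),(326,172),(326,256),(318,262)]: w=plane(c,p,.066); print(p,w,w2d(w)*1000)
print(proj(c,[.508,.0085,.066]),proj(c,[.508,.0085,.008]))
E
```

```text
(320, 57) [ 0.5155 -0.0925  0.066 ] [-114.8763 -100.2019]
(320, 141) [ 0.5126 -0.0455  0.066 ] [-114.8198  -53.1068]
(326, 172) [ 0.5077 -0.0265  0.066 ] [-118.5413  -33.8385]
(326, 256) [0.5039 0.0317 0.066 ] [-118.7937   24.5216]
(318, 262) [0.5091 0.0366 0.066 ] [-113.3573   29.0744]
[322.1258 223.9324] [321.8512 197.0349]
```

```bash
python3 -m creep '[[[0,1,15,0,0,0,40],[0,3,35,0,0,0,40],[0,3,55,0,0,0,40],[0,3,67,0,0,0,40],[0,3,71,0,0,0,40],[0,3,71,0,0,0,30],[0,3,71,0,0,0,20],[0,3,71,0,0,0,8],[0,3,71,0,0,0,5],[0,3,71,0,0,0,5]]]' 45
python3 -m creep '[[[0,0,0,0,0,0,5],[0,0,0,0,0,0,5],[0,0,-3,0,0,0,5],[0,0,-6,0,0,0,5],[0,4,-8,0,0,0,5],[0,12,-9,0,0,0,5],[0,24,-9,0,0,0,5],[0,36,-9,0,0,0,5],[0,48,-9,0,0,0,5],[0,56,-9,0,0,0,5]]]'
```

```text
t: 23.05
ee_pos: [0.5061, 0.0076, 0.0534]
tool_rot: [0.728, -0.685, 0.0, -0.001]
ft_force: [-0.5, 0.7, 0.5]
finger_gap: 0.143
finger_force: 0.9
t: 23.88
ee_pos: [0.4475, 0.0035, 0.0613]
tool_rot: [0.728, -0.685, -0.0, 0.0]
ft_force: [-0.9, 0.8, -1.7]
finger_gap: 0.135
finger_force: 45.0
```

```bash
python3 -m creep '[[[0,2,-15,0,0,0,5],[0,5,-40,0,0,0,5],[0,5,-70,0,0,0,5],[0,5,-100,0,0,0.05,5],[5,5,-125,0,0,0.15,5],[20,5,-140,0,0,0.27,5],[40,5,-140,0,0,0.39,5],[65,5,-140,0,0,0.51,5],[90,5,-140,0,0,0.63,5],[120,5,-140,0,0,0.75,5]]]'
python3 - <<'E'
from disp import *
print(move([.375,-.271,.20],89.7))
E
```

```text
t: 24.72
ee_pos: [0.4513, -0.1166, 0.2017]
tool_rot: [-0.425, 0.905, 0.0, 0.0]
ft_force: [0.1, 0.2, -2.1]
finger_gap: 0.132
finger_force: 45.0
(array([167.5, -40. ,   1.6]), array([0.0002, 0.0008, 0.8821]))
```

```bash
python3 -m creep '[[[20,-5,0,0,0,0.1,5],[40,-10,0,0,0,0.22,5],[60,-15,0,0,0,0.34,5],[80,-20,0,0,0,0.46,5],[105,-25,0,0,0,0.58,5],[130,-30,0,0,0,0.7,5],[150,-36,0,0,0,0.8,5],[163,-39,0,0,0,0.87,5],[167,-40,0,0,0,0.882,5],[167,-40,0,0,0,0.882,5]]]'
python3 - <<'E'
from disp import *
print(move([.375,-.271,.049],89.7),ctrl.get_state()["qpos"])
im,c=shot("scene","s7"); a=cv2.resize(im[100:260,120:320],None,fx=2,fy=2)
im,c=shot("side","d7"); b=cv2.resize(im[80:240,260:460],None,fx=2,fy=2); cv2.imwrite("pics/v7.png",np.hstack([a,b]))
E
```

```text
t: 25.55
ee_pos: [0.3758, -0.2708, 0.2013]
tool_rot: [0.001, 1.0, 0.0, -0.0]
ft_force: [0.2, 0.6, -1.4]
finger_gap: 0.139
finger_force: 45.0
(array([  0.7,  -0.2, 152.3]), array([ 0.0003, -0.0004,  0.004 ])) [-0.1977  0.0394 -0.4985 -0.0002 -1.0332 -1.3742]
```

View pics/v7.png

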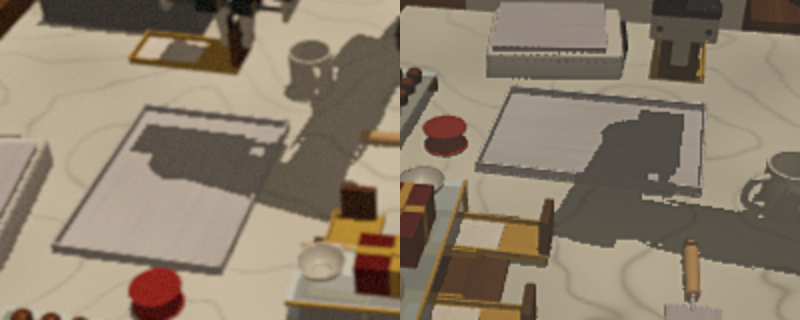

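Tray level, held over the near end of the pan. Lowering it in.

```bash
python3 -m creep '[[[0,0,30,0,0,0,5],[0,0,65,0,0,0,5],[0,0,95,0,0,0,5],[0,0,120,0,0,0,5],[0,0,138,0,0,0,5],[0,0,145,0,0,0,5],[0,0,148,0,0,0,5],[0,0,149.5,0,0,0,5],[0,0,151,0,0,0,5],[0,0,151.5,0,0,0,5]]]'
python3 -m creep '[[[0,0,0,0,0,0,5],[0,0,0,0,0,0,12],[0,0,0,0,0,0,20],[0,0,0,0,0,0,32],[0,0,0,0,0,0,38],[0,0,-15,0,0,0,40],[0,0,-45,0,0,0,40],[0,0,-80,0,0,0,40],[0,0,-110,0,0,0,40],[0,0,-120,0,0,0,40]]]'
python3 - <<'E'
from disp import *
print("to lane2",move(d2w(-.118,-.083,.20),183.5))
E
```

```text
t: 26.48
ee_pos: [0.3776, -0.2705, 0.0509]
tool_rot: [-0.0, 1.0, -0.0, 0.001]
ft_force: [-0.3, -0.3, -1.4]
finger_gap: 0.135
finger_force: 45.0
t: 27.32
ee_pos: [0.3786, -0.2713, 0.1747]
tool_rot: [-0.0, 1.0, -0.001, 0.003]
ft_force: [0.8, -0.7, 0.4]
finger_gap: 0.455
finger_force: 0.0
to lane2 (array([-132.9,  195.6,  -25. ]), array([-0.0069,  0.0027, -1.6313]))
```

```bash
python3 -m creep '[[[-15,20,-10,0,0,-0.12,40],[-30,45,-25,0,0,-0.24,40],[-45,70,-25,0,0,-0.36,40],[-60,95,-25,0,0,-0.48,40],[-75,120,-25,0,0,-0.6,40],[-90,140,-25,0,0,-0.72,40],[-105,160,-25,0,0,-0.84,40],[-120,180,-25,0,0,-0.96,40],[-133,195,-25,0,0,-1.08,40],[-136,201,-25,0,0,-1.2,40]]]'
python3 -m creep '[[[0,0,0,0,0,-0.12,40],[0,0,0,0,0,-0.24,40],[0,0,10,0,0,-0.36,40],[0,0,35,0,0,-0.43,40],[0,0,60,0,0,-0.43,40],[0,0,78,0,0,-0.43,40],[0,0,80,0,0,-0.43,40],[0,0,80,0,0,-0.43,40],[0,0,80,0,0,-0.43,40],[0,0,80,0,0,-0.43,40]]]'
cat > hd.py <<'E'
from disp import *
def handle(name,exp,rx=30,ry=45,vmax=112):
    im,c=load(name); h=cv2.cvtColor(im,cv2.COLOR_BGR2HSV); m=cv2.inRange(h,(0,85,20),(17,255,vmax))
    u,v=proj(c,exp).round().astype(int); r=np.zeros_like(m); r[max(0,v-ry):max(0,v+ry),max(0,u-rx):u+rx]=255; m&=r; m=cv2.morphologyEx(m,2,np.ones((3,3)))
    cs=cv2.findContours(m,0,2)[0]
    if not cs: return print("none")
    k=max(cs,key=cv2.contourArea); rc=cv2.minAreaRect(k); w=plane(c,rc[0],exp[2]); print(name,"exp px",u,v,"rect",np.round(rc[0],1),np.round(rc[1],1),round(rc[2],1),"world",w,"disp",w2d(w)*1000); return w
E
python3 - <<'E'
from hd import *
shot("wrist","w8"); handle("w8",d2w(-.1145,-.0775,.066)); print(move(d2w(-.1145,-.0775,.053),183.5))
E
```

```text
t: 28.15
ee_pos: [0.5146, -0.0676, 0.1951]
tool_rot: [-0.568, 0.823, -0.0, 0.0]
ft_force: [-0.3, -0.7, 0.7]
finger_gap: 0.452
finger_force: 0.0
t: 28.98
ee_pos: [0.5137, -0.0693, 0.1164]
tool_rot: [0.728, -0.686, 0.001, -0.001]
ft_force: [-0.4, 0.9, 0.7]
finger_gap: 0.456
finger_force: 0.0
w8 exp px 319 227 rect [318.7 221. ] [18.2 78.8] 2.7 world [ 0.515 -0.074  0.066] disp [-114.224   -81.6336]
(array([ 0.6, -0.6, 63.4]), array([-0.0024,  0.0002, -0.0019]))
```

```bash
python3 -m creep '[[[0,0,15,0,0,0,40],[0,-1,35,0,0,0,40],[0,-1,52,0,0,0,40],[0,-1,60,0,0,0,40],[0,-1,63,0,0,0,40],[0,-1,63,0,0,0,30],[0,-1,63,0,0,0,20],[0,-1,63,0,0,0,8],[0,-1,63,0,0,0,5],[0,-1,63,0,0,0,5]]]' 45
python3 -m creep '[[[0,0,0,0,0,0,5],[0,0,0,0,0,0,5],[0,0,-3,0,0,0,5],[0,0,-6,0,0,0,5],[0,4,-8,0,0,0,5],[0,12,-9,0,0,0,5],[0,24,-9,0,0,0,5],[0,36,-9,0,0,0,5],[0,48,-9,0,0,0,5],[0,60,-9,0,0,0,5]]]'
python3 -m creep '[[[0,6,-15,0,0,0,5],[0,8,-40,0,0,0,5],[0,8,-70,0,0,0,5],[0,8,-100,0,0,0.05,5],[5,8,-125,0,0,0.15,5],[20,8,-140,0,0,0.27,5],[40,8,-140,0,0,0.39,5],[60,8,-140,0,0,0.51,5],[80,8,-140,0,0,0.63,5],[100,8,-140,0,0,0.75,5]]]'
python3 - <<'E'
from disp import *
print(move([.482,-.271,.20],89.7))
E
```

```text
t: 29.87
ee_pos: [0.5142, -0.0693, 0.0527]
tool_rot: [0.728, -0.686, 0.0, -0.001]
ft_force: [-1.7, -1.1, 2.6]
finger_gap: 0.139
finger_force: 16.8
t: 30.7
ee_pos: [0.4524, -0.073, 0.061]
tool_rot: [0.728, -0.686, -0.0, 0.0]
ft_force: [-0.1, -0.4, -1.6]
finger_gap: 0.132
finger_force: 44.7
t: 31.53
ee_pos: [0.4507, -0.1736, 0.201]
tool_rot: [-0.423, 0.906, 0.0, 0.0]
ft_force: [0.2, 0.5, -1.4]
finger_gap: 0.129
finger_force: 44.7
(array([ 54.6, -86.5,   0.9]), array([0.0006, 0.0003, 0.8797]))
```

```bash
python3 -m creep '[[[5,-10,0,0,0,0.12,5],[12,-20,0,0,0,0.24,5],[20,-32,0,0,0,0.36,5],[28,-44,0,0,0,0.48,5],[36,-56,0,0,0,0.6,5],[44,-68,0,0,0,0.72,5],[50,-78,0,0,0,0.82,5],[54,-86,0,0,0,0.88,5],[54,-86,0,0,0,0.88,5],[54,-86,0,0,0,0.88,5]]]'
python3 - <<'E'
from disp import *
print(move([.482,-.271,.0487],89.7))
E
```

```text
t: 32.37
ee_pos: [0.4828, -0.2693, 0.2005]
tool_rot: [-0.0, 1.0, 0.0, -0.0]
ft_force: [0.9, 0.3, -1.9]
finger_gap: 0.135
finger_force: 44.7
(array([  0.6,  -1.8, 151.8]), array([ 0.0007, -0.0009,  0.0059]))
```

```bash
python3 -m creep '[[[0,-2,30,0,0,0,5],[0,-2,65,0,0,0,5],[0,-2,95,0,0,0,5],[0,-2,120,0,0,0,5],[0,-2,138,0,0,0,5],[0,-2,145,0,0,0,5],[0,-2,148,0,0,0,5],[0,-2,150,0,0,0,5],[0,-2,152,0,0,0,5],[0,-2,152.5,0,0,0,5]]]'
python3 -m creep '[[[0,0,0,0,0,0,5],[0,0,0,0,0,0,12],[0,0,0,0,0,0,20],[0,0,0,0,0,0,32],[0,0,0,0,0,0,38],[0,0,-15,0,0,0,40],[0,0,-45,0,0,0,40],[0,0,-80,0,0,0,40],[0,0,-115,0,0,0,40],[0,0,-150,0,0,0,40]]]'
python3 - <<'E'
from disp import *
print("to lane0",move(d2w(-.1125,.082,.20),183.5))
E
```

```text
t: 33.2
ee_pos: [0.4843, -0.2717, 0.0495]
tool_rot: [-0.0, 1.0, -0.0, 0.001]
ft_force: [0.5, -0.1, -1.3]
finger_gap: 0.135
finger_force: 44.7
t: 34.03
ee_pos: [0.4833, -0.2716, 0.2003]
tool_rot: [0.0, 1.0, -0.0, -0.0]
ft_force: [1.1, -0.0, -0.9]
finger_gap: 0.46
finger_force: 0.0
to lane0 (array([-23.4, 361.1,   0.3]), array([-0.    , -0.0001, -1.632 ]))
```

```bash
python3 -m creep '[[[0,30,0,0,0,-0.12,40],[-3,68,0,0,0,-0.24,40],[-6,106,0,0,0,-0.36,40],[-9,144,0,0,0,-0.48,40],[-12,182,0,0,0,-0.6,40],[-15,220,0,0,0,-0.72,40],[-18,258,0,0,0,-0.84,40],[-20,296,0,0,0,-0.96,40],[-22,334,0,0,0,-1.08,40],[-23,361,0,0,0,-1.2,40]]]'
python3 -m creep '[[[0,0,0,0,0,-0.12,40],[0,0,0,0,0,-0.24,40],[0,0,10,0,0,-0.36,40],[0,0,35,0,0,-0.43,40],[0,0,60,0,0,-0.43,40],[0,0,78,0,0,-0.43,40],[0,0,80,0,0,-0.43,40],[0,0,80,0,0,-0.43,40],[0,0,80,0,0,-0.43,40],[0,0,80,0,0,-0.43,40]]]'
python3 - <<'E'
from hd import *
shot("wrist","w9"); handle("w9",d2w(-.1125,.082,.066)); print(move(d2w(-.1125,.082,.053),183.5))
E
```

```text
t: 34.87
ee_pos: [0.5067, 0.0921, 0.199]
tool_rot: [-0.568, 0.823, -0.0, 0.001]
ft_force: [1.1, 0.3, 0.5]
finger_gap: 0.454
finger_force: 0.0
t: 35.7
ee_pos: [0.5076, 0.0898, 0.12]
tool_rot: [0.728, -0.686, 0.0, -0.001]
ft_force: [-0.1, -0.0, 0.7]
finger_gap: 0.46
finger_force: 0.0
w9 exp px 322 225 rect [322.5 219.5] [79.3 17.9] 88.7 world [0.5065 0.0854 0.066 ] disp [-112.9966   77.971 ]
(array([ 0.3,  1. , 66.9]), array([-0.0022,  0.0009, -0.0019]))
```

```bash
python3 -m creep '[[[0,0,15,0,0,0,40],[0,1,35,0,0,0,40],[0,1,52,0,0,0,40],[0,1,62,0,0,0,40],[0,1,67,0,0,0,40],[0,1,67,0,0,0,30],[0,1,67,0,0,0,20],[0,1,67,0,0,0,8],[0,1,67,0,0,0,5],[0,1,67,0,0,0,5]]]' 45
python3 -m creep '[[[0,0,0,0,0,0,5],[0,0,0,0,0,0,5],[0,0,-3,0,0,0,5],[0,0,-6,0,0,0,5],[0,4,-8,0,0,0,5],[0,12,-9,0,0,0,5],[0,24,-9,0,0,0,5],[0,36,-9,0,0,0,5],[0,48,-9,0,0,0,5],[0,60,-9,0,0,0,5]]]'
python3 -m creep '[[[0,6,-15,0,0,0,5],[0,8,-40,0,0,0,5],[0,8,-70,0,0,0,5],[0,8,-100,0,0,0.05,5],[10,8,-130,0,0,0.15,5],[35,8,-140,0,0,0.27,5],[65,8,-140,0,0,0.39,5],[95,8,-140,0,0,0.51,5],[125,8,-140,0,0,0.63,5],[160,8,-140,0,0,0.75,5]]]'
python3 - <<'E'
from disp import *
print(move([.589,-.271,.20],89.7))
E
```

```text
t: 36.58
ee_pos: [0.5062, 0.0895, 0.0523]
tool_rot: [0.728, -0.686, 0.0, -0.001]
ft_force: [-0.2, 0.5, 0.3]
finger_gap: 0.143
finger_force: 1.5
t: 37.42
ee_pos: [0.4442, 0.0853, 0.0604]
tool_rot: [0.728, -0.686, -0.0, 0.0]
ft_force: [0.6, 0.8, -1.8]
finger_gap: 0.138
finger_force: 44.9
t: 38.25
ee_pos: [0.4461, -0.0752, 0.2005]
tool_rot: [-0.424, 0.906, 0.0, 0.0]
ft_force: [1.5, 0.5, -2.2]
finger_gap: 0.134
finger_force: 44.9
(array([  58.6, -235.2,    0.5]), array([0.0005, 0.0006, 0.88  ]))
```

```bash
python3 -m creep '[[[5,-20,0,0,0,0.1,5],[12,-45,0,0,0,0.2,5],[19,-75,0,0,0,0.3,5],[26,-105,0,0,0,0.4,5],[33,-135,0,0,0,0.5,5],[40,-165,0,0,0,0.6,5],[48,-195,0,0,0,0.7,5],[54,-220,0,0,0,0.8,5],[58,-234,0,0,0,0.87,5],[58.5,-235,0,0,0,0.88,5]]]'
python3 -m creep '[[[0,0,0,0,0,0,5],[0,0,0,0,0,0,5],[0,0,0,0,0,0,5],[0,0,0,0,0,0,5],[0,0,10,0,0,0,5],[0,0,20,0,0,0,5],[0,0,30,0,0,0,5],[0,0,40,0,0,0,5],[0,0,50,0,0,0,5],[0,0,50,0,0,0,5]]]'
python3 - <<'E'
from disp import *
print(move([.589,-.271,.0483],89.7))
shot("scene","s10")
E
```

```text
t: 39.08
ee_pos: [0.5912, -0.271, 0.199]
tool_rot: [0.003, 1.0, 0.0, -0.001]
ft_force: [0.5, 0.2, -2.6]
finger_gap: 0.133
finger_force: 44.9
t: 39.92
ee_pos: [0.5895, -0.2688, 0.1472]
tool_rot: [0.0, 1.0, 0.001, -0.002]
ft_force: [-0.5, 0.1, -1.9]
finger_gap: 0.132
finger_force: 44.9
(array([ 0.1, -2.3, 98.9]), array([ 0.0013, -0.0044,  0.0047]))
```

```bash
python3 -m creep '[[[0,-2,20,0,0,0,5],[0,-2,45,0,0,0,5],[0,-2,65,0,0,0,5],[0,-2,80,0,0,0,5],[0,-2,90,0,0,0,5],[0,-2,95,0,0,0,5],[0,-2,97,0,0,0,5],[0,-2,98.5,0,0,0,5],[0,-2,99.5,0,0,0,5],[0,-2,100,0,0,0,5]]]'
python3 -m creep '[[[0,0,0,0,0,0,5],[0,0,0,0,0,0,12],[0,0,0,0,0,0,20],[0,0,0,0,0,0,32],[0,0,0,0,0,0,38],[0,0,-15,0,0,0,40],[0,0,-45,0,0,0,40],[0,0,-80,0,0,0,40],[0,0,-115,0,0,0,40],[0,0,-155,0,0,0,40]]]'
python3 -m creep '[[[0,0,-20,0,0,0,40],[0,0,-60,0,0,0,60],[0,0,-95,0,0,0,60],[0,0,-100,0,0,0,60],[0,0,-100,0,0,0,60],[0,0,-100,0,0,0,60],[0,0,-100,0,0,0,60],[0,0,-100,0,0,0,60],[0,0,-100,0,0,0,60],[0,0,-100,0,0,0,60]]]'
python3 - <<'E'
from disp import *
shot("wrist","w11")
print("to board view",move([.48,.30,.30],270), ctrl.get_state()["qpos"])
E
```

```text
t: 40.8
ee_pos: [0.5916, -0.2714, 0.0514]
tool_rot: [0.0, 1.0, -0.0, 0.001]
ft_force: [0.1, 0.0, -2.5]
finger_gap: 0.131
finger_force: 44.9
t: 41.63
ee_pos: [0.5903, -0.2711, 0.2064]
tool_rot: [0.0, 1.0, 0.0, -0.001]
ft_force: [2.0, -0.1, 0.2]
finger_gap: 0.456
finger_force: 0.0
t: 42.47
ee_pos: [0.5908, -0.2713, 0.3046]
tool_rot: [0.0, 1.0, 0.0, -0.001]
ft_force: [-0.1, 0.4, 0.6]
finger_gap: 0.685
finger_force: 0.0
to board view (array([111. , 571.3,   5. ]), array([-0.002 , -0.0002,  3.1414])) [-0.1309  0.2887  0.0498  0.0001 -1.3332 -1.44  ]
```

View pics/w11.png

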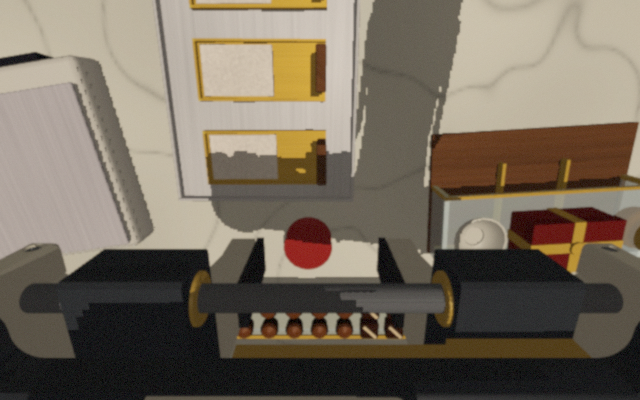

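The pan holds all three bare trays flat and side by side at about (260,70), (265,155) and below the top edge. The display lanes are empty. Next, the board.

```bash
python3 -m creep '[[[10,30,-10,0,0,-0.12,60],[20,65,-25,0,0,-0.24,60],[30,100,-35,0,0,-0.36,60],[45,135,-35,0,0,-0.48,60],[60,170,-35,0,0,-0.6,60],[75,205,-35,0,0,-0.72,60],[90,240,-35,0,0,-0.84,60],[105,275,-35,0,0,-0.96,60],[115,305,-35,0,0,-1.08,60],[125,335,-35,0,0,-1.2,60]]]'
python3 - <<'E'
from disp import *
print(move([.45,.28,.34],270), ctrl.get_state()["qpos"])
E
```

```text
t: 43.35
ee_pos: [0.465, 0.0651, 0.3408]
tool_rot: [-0.567, 0.824, -0.0, 0.0]
ft_force: [0.6, 0.5, -0.2]
finger_gap: 0.684
finger_force: 0.0
(array([-195.4,   90.7,    0.8]), array([-0.0009, -0.    , -1.9354])) [ 0.5599 -0.0412 -0.2544 -0.     -1.3569 -0.9245]
```

```bash
python3 -m creep '[[[-15,8,0,0,0,-0.12,60],[-35,17,0,0,0,-0.24,60],[-60,28,0,0,0,-0.36,60],[-85,39,0,0,0,-0.48,60],[-110,50,0,0,0,-0.6,60],[-135,62,0,0,0,-0.72,60],[-160,74,0,0,0,-0.84,60],[-180,84,0,0,0,-0.96,60],[-195,90,0,0,0,-1.08,60],[-195,90,0,0,0,-1.2,60]]]'
python3 -m creep '[[[0,0,0,0,0,-0.12,60],[0,0,0,0,0,-0.24,60],[0,0,0,0,0,-0.36,60],[0,0,0,0,0,-0.48,60],[0,0,0,0,0,-0.6,60],[0,0,0,0,0,-0.7,60],[0,0,0,0,0,-0.735,60],[0,0,0,0,0,-0.735,60],[0,0,0,0,0,-0.735,60],[0,0,0,0,0,-0.735,60]]]'
python3 - <<'E'
from disp import *
im,c=shot("wrist","w12"); print(c[1],ctrl.get_state()["qpos"])
E
```

```text
t: 44.18
ee_pos: [0.4527, 0.2808, 0.3397]
tool_rot: [0.933, -0.359, -0.0, 0.0]
ft_force: [-0.6, -0.7, 0.4]
finger_gap: 0.689
finger_force: 0.0
t: 45.02
ee_pos: [0.4529, 0.2781, 0.3404]
tool_rot: [1.0, -0.004, -0.0, 0.0]
ft_force: [-0.1, 0.4, -0.5]
finger_gap: 0.688
finger_force: 0.0
[0.5352 0.2783 0.4816] [ 0.9198  0.0706 -0.1411  0.     -1.3593  0.6429]
```

View pics/w12.png

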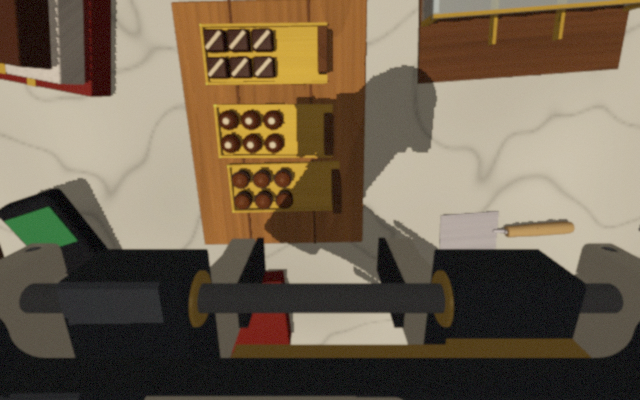

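The board shows three filled trays. Their rims lie at about (199–326, 23–84), (213–333, 103–158) and (229–338, 162–212), with the handles at the right ends near (322,48), (328,128) and (335,187). The last two sit close together.

```bash
python3 - <<'E'
from hd import *
im,c=load("w12"); an=lambda d:np.degrees(np.arctan2(d[1],d[0]))
for n,P in dict(far=[(199,24),(325,23),(326,82),(205,84)],mid=[(213,105),(330,103),(333,155),(218,158)],near=[(229,165),(338,162),(338,212),(233,212)]).items():
    w=[plane(c,p,.024) for p in P]; ce=sum(w)/4; ax=(w[0]-w[1]+w[3]-w[2])/2
    print(n,"centre",ce,"x axis yaw",an(ax),an(w[0]-w[1]),an(w[3]-w[2]),"len",np.linalg.norm(ax),"wid",np.linalg.norm(w[0]-w[3]))
h=cv2.cvtColor(im,cv2.COLOR_BGR2HSV)
for n,u,v in [("far",323,48),("mid",329,128),("near",335,187)]:
    print(n,[tuple(int(t) for t in h[v,q]) for q in range(u-16,u+20,4)])
    handle("w12",plane(c,(u,v),.070),rx=14,ry=30,vmax=130)
E
```

```text
far centre [0.5816 0.3505 0.024 ] x axis yaw 90.12457849945176 89.8871200775735 90.35945741073314 len 0.15876390573530003 wid 0.0711539853736745
mid centre [0.484  0.3431 0.024 ] x axis yaw 90.68249247605549 90.40215494560118 90.95416085886984 len 0.15976205242458222 wid 0.07209677070522516
near centre [0.4015 0.3316 0.024 ] x axis yaw 90.23395410501493 91.04587538481881 89.42861983950154 len 0.15543771693560124 wid 0.07117664742571571
far [(22, 175, 206), (22, 179, 206), (22, 177, 206), (13, 166, 100), (12, 169, 92), (11, 148, 76), (14, 190, 74), (15, 170, 156), (15, 168, 164)]
w12 exp px 323 48 rect [325.5  49. ] [46. 15.] 90.0 world [0.5816 0.2718 0.07  ] disp [-26.6352 259.3963]
mid [(19, 183, 95), (19, 164, 98), (19, 176, 97), (11, 160, 43), (14, 197, 44), (15, 173, 53), (13, 158, 84), (14, 175, 73), (14, 198, 76)]
w12 exp px 329 128 rect [328.5 127.5] [59. 27.] 90.0 world [0.4926 0.2685 0.07  ] disp [-115.6679  261.579 ]
near [(20, 183, 92), (19, 177, 95), (20, 178, 93), (18, 160, 75), (13, 150, 46), (7, 133, 50), (15, 188, 72), (12, 171, 76), (14, 179, 74)]
w12 exp px 335 187 rect [334.5 186.5] [59. 27.] 90.0 world [0.4168 0.2609 0.07  ] disp [-191.8143  258.5628]
```

```bash
sed -i 's/LIP=np.array(\[.624,.0145\])/LIP=np.array([.624,.0153])/' disp.py
python3 -m creep '[[[20,1,20,0,0,0,50],[50,2,50,0,0,0,45],[80,3,80,0,0,0,40],[105,3,110,0,0,0,40],[122,3,140,0,0,0,40],[129,3,165,0,0,0,40],[129,3,190,0,0,0,40],[129,3,210,0,0,0,40],[129,3,220,0,0,0,40],[129,3,220,0,0,0,40]]]' 45
python3 - <<'E'
from hd import *
im,c=shot("wrist","w13"); handle("w13",np.array([.5817,.2755,.07]),rx=22,ry=50,vmax=110)
print(move([.5817,.2755,.057],270.1))
E
```

```text
t: 45.9
ee_pos: [0.5807, 0.2733, 0.1178]
tool_rot: [1.0, -0.004, -0.002, 0.001]
ft_force: [-0.7, 0.3, -0.7]
finger_gap: 0.458
finger_force: 0.0
w13 exp px 318 228 rect [317.5 227.5] [99. 43.] 90.0 world [0.582  0.2759 0.07  ] disp [-26.0532 262.6917]
(array([ 0.2, -1.7, 62.8]), array([ 0.0015,  0.0014, -0.0088]))
```

```bash
python3 -m creep '[[[0,-2,15,0,0,0,40],[0,-2,35,0,0,0,40],[0,-2,50,0,0,0,40],[0,-2,57,0,0,0,40],[0,-2,60,0,0,0,40],[0,-2,60,0,0,0,30],[0,-2,60,0,0,0,20],[0,-2,60,0,0,0,8],[0,-2,60,0,0,0,5],[0,-2,60,0,0,0,5]]]' 50
python3 -m creep '[[[0,0,0,0,0,0,5],[0,0,0,0,0,0,5],[0,0,0,0,0,0,5],[0,0,-3,0,0,0,5],[0,0,-8,0,0,0,5],[0,0,-18,0,0,0,5],[0,0,-35,0,0,0,5],[0,0,-55,0,0,0,5],[0,0,-75,0,0,0,5],[0,0,-95,0,0,0,5]]]'
python3 - <<'E'
from disp import *
print(move(d2w(-.19,.084,.20),183.5))
E
```

```text
t: 46.78
ee_pos: [0.5822, 0.2763, 0.0613]
tool_rot: [1.0, -0.003, 0.0, -0.0]
ft_force: [-0.4, -3.8, 3.5]
finger_gap: 0.135
finger_force: 1.5
t: 47.62
ee_pos: [0.5817, 0.2761, 0.1569]
tool_rot: [1.0, -0.003, -0.0, 0.0]
ft_force: [0.3, -0.1, -2.7]
finger_gap: 0.134
finger_force: 50.0
(array([-151.2,  189.6,  -43. ]), array([0.0003, 0.0001, 1.5029]))
```

```bash
python3 -m creep '[[[0,3,-15,0,0,0.05,5],[-5,12,-32,0,0,0.15,5],[-20,30,-43,0,0,0.26,5],[-38,50,-43,0,0,0.38,5],[-56,72,-43,0,0,0.5,5],[-74,94,-43,0,0,0.62,5],[-92,116,-43,0,0,0.74,5],[-110,138,-43,0,0,0.86,5],[-128,160,-43,0,0,0.98,5],[-142,180,-43,0,0,1.1,5]]]'
python3 -m creep '[[[-2,10,0,0,0,0.11,5],[-2,14,0,0,0,0.22,5],[-2,14,0,0,0,0.32,5],[-2,14,0,0,0,0.39,5],[-2,14,0,0,0,0.4,5],[-2,14,0,0,0,0.4,5],[-2,14,0,0,0,0.4,5],[-2,14,0,0,0,0.4,5],[-2,14,0,0,0,0.4,5],[-2,14,0,0,0,0.4,5]]]'
python3 - <<'E'
from disp import *
print(move(d2w(-.19,.084,.20),183.5), w2d(ctrl.get_state()["ee_pos"]))
E
```

```text
t: 48.45
ee_pos: [0.437, 0.0958, 0.199]
tool_rot: [0.849, -0.528, -0.0, -0.0]
ft_force: [0.7, -0.0, -2.0]
finger_gap: 0.13
finger_force: 50.0
t: 49.28
ee_pos: [0.4252, 0.0927, 0.1985]
tool_rot: [0.73, -0.684, -0.0, 0.0]
ft_force: [0.8, 0.2, -2.5]
finger_gap: 0.133
finger_force: 50.0
(array([ 5.4, -3.6, -1.5]), array([ 0.0002, -0.0001,  0.0037])) [-0.1937  0.0894]
```

```bash
python3 -m creep '[[[5,0,25,0,0,0.004,5],[5.5,0,55,0,0,0.004,5],[5.5,0,85,0,0,0.004,5],[5.5,0,110,0,0,0.004,5],[5.5,0,126,0,0,0.004,5],[5.5,0,134,0,0,0.004,5],[5.5,0,138,0,0,0.004,5],[5.5,0,138,0,0,0.004,5],[5.5,0,138,0,0,0.004,5],[5.5,0,138,0,0,0.004,5]]]'
python3 - <<'E'
from disp import *
print(w2d(ctrl.get_state()["ee_pos"])); print(move(d2w(-.088,.084,.060),183.5))
shot("side","d14"); shot("scene","s14")
a,_=load("s14");b,_=load("d14"); cv2.imwrite("pics/v14.png",np.hstack([cv2.resize(a[150:300,230:430],None,fx=2,fy=2),cv2.resize(b[130:280,220:420],None,fx=2,fy=2)]))
E
```

```text
t: 50.12
ee_pos: [0.4264, 0.0878, 0.0616]
tool_rot: [0.728, -0.685, 0.0, -0.001]
ft_force: [-1.1, 0.3, -3.0]
finger_gap: 0.134
finger_force: 50.0
[-0.1928  0.0844]
(array([   0.3, -104.8,    1.8]), array([-0.0019,  0.0011, -0.0008]))
```

View pics/v14.png

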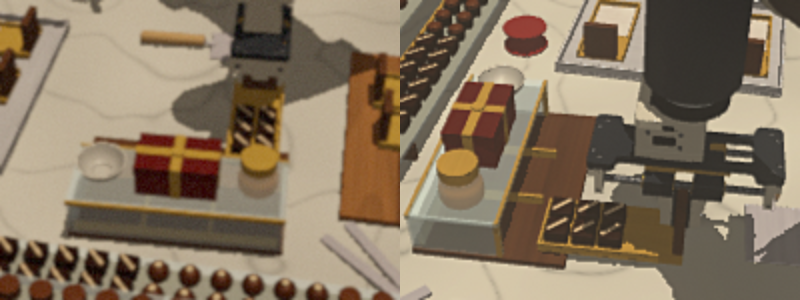

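Lined up with lane 0, the rear of the tray just before the rails at side-crop (545,230). Sliding it in.

```bash
python3 -m creep '[[[0,-6,0,0,0,0,5],[0,-14,0.5,0,0,0,5],[0,-24,1,0,0,0,5],[0,-34,1,0,0,0,5],[0,-44,1,0,0,0,5],[0,-54,1,0,0,0,5],[0,-64,1,0,0,0,5],[0,-74,1,0,0,0,5],[0,-82,1,0,0,0,5],[0,-82,1,0,0,0,5]]]'
python3 - <<'E'
from disp import *
s=ctrl.get_state(); print(w2d(s["ee_pos"]),s["ft_force"])
im,c=load("w4"); q=lambda x,y:(150+x/2.2,40+y/2.2)
for p in [(575,365),(575,318),(575,412)]: print("jar lid",w2d(plane(c,q(*p),.112))*1000)
for p in [(190,357),(190,302)]: print("dish",w2d(plane(c,q(*p),.086))*1000)
E
```

```text
t: 51.05
ee_pos: [0.5094, 0.0925, 0.0594]
tool_rot: [0.728, -0.686, 0.0, -0.0]
ft_force: [0.8, 0.2, -2.6]
finger_gap: 0.134
finger_force: 50.0
[-0.1097  0.084 ] [ 0.8357  0.2237 -2.5505]
jar lid [44.3208 94.2062]
jar lid [20.9979 92.2507]
jar lid [68.6363 96.245 ]
dish [ 49.2231 -96.828 ]
dish [ 20.0364 -94.5696]
```

```bash
python3 -m creep '[[[0,-5,0,0,0,0,5],[0,-11,0,0,0,0,5],[0,-17,0,0,0,0,5],[0,-20,0,0,0,0,5],[0,-20,1,0,0,0,5],[0,-20,2,0,0,0,5],[0,-20,2.5,0,0,0,5],[0,-20,2.5,0,0,0,5],[0,-20,2.5,0,0,0,5],[0,-20,2.5,0,0,0,5]]]'
python3 - <<'E'
from disp import *
s=ctrl.get_state(); print(w2d(s["ee_pos"]),s["ft_force"],s["torque"])
E
```

```text
t: 51.88
ee_pos: [0.5274, 0.0933, 0.0573]
tool_rot: [0.728, -0.686, 0.0, -0.0]
ft_force: [-1.6, -0.9, 1.9]
finger_gap: 0.132
finger_force: 50.0
[-0.0917  0.0838] [-1.5694 -0.8946  1.9044] [-0.1362  0.7094  0.0323]
```

```bash
python3 -m creep '[[[0,0,-0.5,0,0,0,12],[0,0,-0.5,0,0,0,20],[0,0,-0.5,0,0,0,30],[0,0,-0.5,0,0,0,36],[0,0,-10,0,0,0,36],[0,0,-28,0,0,0,36],[0,0,-42,0,0,0,36],[0,10,-42,0,0,0,20],[0,30,-42,0,0,0,5],[0,45,-42,0,0,0,0]]]' 15
python3 -m creep '[[[0,0,0,0,0,0,0],[0,0,0,0,0,0,0],[0,0,15,0,0,0,0],[0,0,32,0,0,0,0],[0,0,40,0,0,0,0],[0,0,40,0,0,0,0],[0,-6,40,0,0,0,0],[0,-12,40,0,0,0,0],[0,-18,40,0,0,0,0],[0,-24,40,0,0,0,0]]]'
python3 - <<'E'
from disp import *
s=ctrl.get_state(); print(w2d(s["ee_pos"]),s["ft_force"],s["torque"])
E
```

```text
t: 52.72
ee_pos: [0.4814, 0.0904, 0.0993]
tool_rot: [0.728, -0.686, -0.0, -0.0]
ft_force: [-0.2, 0.8, -0.3]
finger_gap: 0.242
finger_force: 0.0
t: 53.55
ee_pos: [0.5075, 0.0923, 0.0597]
tool_rot: [0.728, -0.686, 0.0, -0.0]
ft_force: [-6.0, -0.3, 5.6]
finger_gap: 0.006
finger_force: 3.2
[-0.1116  0.0839] [-6.0429 -0.3051  5.6105] [0.0018 1.9088 0.0115]
```

```bash
python3 -m creep '[[[0,-2,0,0,0,0,0],[0,-4,0,0,0,0,0],[0,-6,0,0,0,0,0],[0,-8,0,0,0,0,0],[0,-10,0,0,0,0,0],[0,-12,0,0,0,0,0],[0,-14,0,0,0,0,0],[0,-16,0,0,0,0,0],[0,-18,0,0,0,0,0],[0,-18,0,0,0,0,0]]]'
python3 - <<'E'
from disp import *
s=ctrl.get_state(); print(w2d(s["ee_pos"]),s["ft_force"],s["torque"])
E
```

```text
t: 54.38
ee_pos: [0.5242, 0.0928, 0.0593]
tool_rot: [0.728, -0.686, -0.0, 0.0]
ft_force: [-3.8, -0.6, 3.7]
finger_gap: 0.0
finger_force: 2.1
[-0.0949  0.0835] [-3.7742 -0.5914  3.6647] [-0.2132  1.3383 -0.0474]
```

Sliding smoothly with about 4 N. Feeling for the stop in small steps.

```bash
python3 -m creep '[[[0,-1,0,0,0,0,0],[0,-2,0,0,0,0,0],[0,-3,0,0,0,0,0],[0,-4,0,0,0,0,0],[0,-5,0,0,0,0,0],[0,-5,0,0,0,0,0],[0,-5,0,0,0,0,0],[0,-5,0,0,0,0,0],[0,-5,0,0,0,0,0],[0,-5,0,0,0,0,0]]]'
python3 -m creep '[[[0,-0.5,0,0,0,0,0],[0,-1,0,0,0,0,0],[0,-1.5,0,0,0,0,0],[0,-2,0,0,0,0,0],[0,-2,0,0,0,0,0],[0,-2,0,0,0,0,0],[0,-2,0,0,0,0,0],[0,-2,0,0,0,0,0],[0,-2,0,0,0,0,0],[0,-2,0,0,0,0,0]]]'
python3 - <<'E'
from disp import *
s=ctrl.get_state(); print(w2d(s["ee_pos"]),s["ft_force"],s["torque"])
E
```

```text
t: 55.22
ee_pos: [0.529, 0.0931, 0.0593]
tool_rot: [0.728, -0.686, -0.0, 0.0]
ft_force: [-5.6, -0.0, 4.9]
finger_gap: 0.006
finger_force: 2.7
t: 56.05
ee_pos: [0.5309, 0.0932, 0.0593]
tool_rot: [0.728, -0.686, -0.0, 0.0]
ft_force: [-4.6, -1.2, 6.0]
finger_gap: 0.005
finger_force: 3.0
[-0.0882  0.0835] [-4.614  -1.195   5.9512] [-0.1295  1.787   0.0144]
```

```bash
python3 -m creep '[[[0,-0.5,0,0,0,0,0],[0,-1,0,0,0,0,0],[0,-1.5,0,0,0,0,0],[0,-2,0,0,0,0,0],[0,-2,0,0,0,0,0],[0,-2,0,0,0,0,0],[0,-2,0,0,0,0,0],[0,-2,0,0,0,0,0],[0,-2,0,0,0,0,0],[0,-2,0,0,0,0,0]]]'
python3 -m creep '[[[0,-0.5,0,0,0,0,0],[0,-1,0,0,0,0,0],[0,-1.5,0,0,0,0,0],[0,-2,0,0,0,0,0],[0,-2,0,0,0,0,0],[0,-2,0,0,0,0,0],[0,-2,0,0,0,0,0],[0,-2,0,0,0,0,0],[0,-2,0,0,0,0,0],[0,-2,0,0,0,0,0]]]'
python3 - <<'E'
from disp import *
s=ctrl.get_state(); print(w2d(s["ee_pos"]),s["ft_force"],s["torque"])
E
```

```text
t: 56.88
ee_pos: [0.5329, 0.0934, 0.0593]
tool_rot: [0.728, -0.686, -0.0, 0.0]
ft_force: [-5.4, 0.9, 5.4]
finger_gap: 0.007
finger_force: 3.0
t: 57.72
ee_pos: [0.5337, 0.0933, 0.0593]
tool_rot: [0.728, -0.686, -0.001, 0.001]
ft_force: [-10.3, 0.0, 9.9]
finger_gap: 0.006
finger_force: 5.9
[-0.0853  0.0834] [-10.2923   0.0183   9.8991] [0.4323 3.5823 0.0458]
```

```bash
python3 -m creep '[[[0,-0.5,0,0,0,0,0],[0,-1,0,0,0,0,0],[0,-1.5,0,0,0,0,0],[0,-1.5,0,0,0,0,0],[0,-1.5,0,0,0,0,0],[0,-1.5,0,0,0,0,0],[0,-1.5,0,0,0,0,0],[0,-1.5,0,0,0,0,0],[0,-1.5,0,0,0,0,0],[0,-1.5,0,0,0,0,0]]]'
python3 -m creep '[[[0,5,0,0,0,0,0],[0,15,0,0,0,0,0],[0,30,-10,0,0,0,0],[0,35,-40,0,0,0,0],[0,35,-80,0,0,0,10],[0,35,-110,0,0,0,20],[0,35,-140,0,0,0,30],[0,35,-140,0,0,0,40],[0,35,-140,0,0,0,40],[0,35,-140,0,0,0,40]]]'
python3 - <<'E'
from disp import *
print("mid handle",move([.4849,.271,.30],270.5),ctrl.get_state()["qpos"])
E
```

```text
t: 58.55
ee_pos: [0.5339, 0.0933, 0.0593]
tool_rot: [0.728, -0.686, -0.001, 0.002]
ft_force: [-17.2, 3.6, 16.3]
finger_gap: 0.007
finger_force: 9.4
t: 59.38
ee_pos: [0.5016, 0.0918, 0.1988]
tool_rot: [0.728, -0.686, -0.0, -0.0]
ft_force: [0.3, 0.1, -0.1]
finger_gap: 0.398
finger_force: 0.0
mid handle (array([-180. ,    5.9, -101.1]), array([-0.0007,  0.0002, -1.5199])) [ 0.5663  0.1222 -0.412  -0.0004 -1.036  -0.5064]
```

```bash
python3 -m creep '[[[-10,3,-20,0,0,-0.12,40],[-30,8,-45,0,0,-0.24,40],[-55,14,-70,0,0,-0.36,40],[-80,20,-90,0,0,-0.48,40],[-105,26,-101,0,0,-0.6,40],[-130,32,-101,0,0,-0.72,40],[-155,37,-101,0,0,-0.84,40],[-172,40,-101,0,0,-0.96,40],[-178,41,-101,0,0,-1.08,40],[-178,41,-101,0,0,-1.2,40]]]'
python3 -m creep '[[[0,0,0,0,0,-0.12,40],[0,0,0,0,0,-0.24,40],[0,0,0,0,0,-0.31,40],[0,0,0,0,0,-0.31,40],[0,0,0,0,0,-0.31,40],[0,0,0,0,0,-0.31,40],[0,0,0,0,0,-0.31,40],[0,0,0,0,0,-0.31,40],[0,0,0,0,0,-0.31,40],[0,0,0,0,0,-0.31,40]]]'
cat > tr.py <<'E'
from disp import *
def trays(name,z=.024):
    im,c=load(name); h=cv2.cvtColor(im,cv2.COLOR_BGR2HSV); m=cv2.inRange(h,(17,120,60),(27,255,255)); m[245:]=0; m[:,400:]=0
    m=cv2.morphologyEx(m,3,np.ones((9,9)))
    for k in cv2.findContours(m,0,2)[0]:
        if cv2.contourArea(k)<2000: continue
        k=cv2.convexHull(k); P=cv2.boxPoints(cv2.minAreaRect(k)); W=np.array([plane(c,p,z)[:2] for p in P]); ce,sz,a=cv2.minAreaRect((W*1000).astype(np.float32))
        print(name,"tray px",P.mean(0).round(),"centre mm",np.round(ce,1),"size",np.round(sz,1),"ang",round(a,1))
if __name__=="__main__":
    trays("w12"); shot("wrist","w15"); trays("w15"); print(move([.4849,.271,.12],270.5))
E
python3 tr.py
```

```text
t: 60.22
ee_pos: [0.4496, 0.2683, 0.2979]
tool_rot: [0.989, -0.151, -0.001, 0.001]
ft_force: [0.0, -0.3, 0.4]
finger_gap: 0.454
finger_force: 0.0
t: 61.05
ee_pos: [0.4504, 0.267, 0.3]
tool_rot: [1.0, -0.001, 0.0, -0.0]
ft_force: [0.0, -0.4, -0.0]
finger_gap: 0.451
finger_force: 0.0
w12 tray px [277. 163.] centre mm [433.6 345.1] size [181.7 187.7] ang 2.2
w12 tray px [263.  53.] centre mm [581.6 353.6] size [ 74.7 170.4] ang 0.1
w15 tray px [263. 163.] centre mm [440.  346.7] size [192. 161.] ang 89.8
(array([ 34.5,  -4. , 180.1]), array([-0.0001, -0.    , -0.0099]))
```

```bash
sed -i 's/np.ones((9,9))/np.ones((3,3))/' tr.py; python3 - <<'E'
from tr import *
trays("w12"); trays("w15")
im,c=load("w15"); cv2.imwrite("pics/v15.png",im[40:250,150:420])
h=cv2.cvtColor(im,cv2.COLOR_BGR2HSV); m=cv2.inRange(h,(17,120,60),(27,255,255)); m[245:]=0
print([(int(r),int((m[r,180:400]>0).sum()),*[int(x)+180 for x in np.where(m[r,180:400])[0][[0,-1]]]) for r in range(60,245,6) if (m[r,180:400]>0).any()])
E
```

```text
w12 tray px [276. 157.] centre mm [443.2 345.3] size [158.1 187.5] ang 0.5
w12 tray px [263.  53.] centre mm [581.6 353.6] size [ 74.7 170.4] ang 0.1
w15 tray px [264. 161.] centre mm [443.3 345.9] size [157.7 189.6] ang 1.2
[(102, 92, 194, 315), (108, 131, 194, 324), (114, 67, 195, 315), (120, 54, 196, 334), (126, 68, 196, 314), (132, 118, 197, 314), (138, 75, 197, 314), (144, 54, 198, 315), (150, 61, 199, 314), (156, 116, 199, 314), (162, 9, 273, 320), (168, 123, 210, 332), (174, 108, 210, 332), (180, 57, 210, 323), (186, 56, 211, 323), (192, 80, 212, 324), (198, 83, 213, 323), (204, 53, 213, 324), (210, 59, 214, 324), (216, 84, 215, 324)]
```

```bash
python3 -m creep '[[[10,-1,20,0,0,-0.01,40],[25,-3,55,0,0,-0.01,40],[34,-3,90,0,0,-0.01,40],[34,-3,125,0,0,-0.01,40],[34,-3,160,0,0,-0.01,40],[34,-3,190,0,0,-0.01,40],[34,-3,212,0,0,-0.01,40],[34,-3,228,0,0,-0.01,40],[34,-3,237,0,0,-0.01,40],[34,-3,240,0,0,-0.01,40]]]' 50
python3 -m creep '[[[0,0,0,0,0,0,30],[0,0,0,0,0,0,18],[0,0,0,0,0,0,5],[0,0,0,0,0,0,5],[0,0,0,0,0,0,5],[0,0,0,0,0,0,5],[0,0,-3,0,0,0,5],[0,0,-8,0,0,0,5],[0,0,-18,0,0,0,5],[0,0,-35,0,0,0,5]]]'
python3 - <<'E'
from disp import *
print(move(d2w(-.19,.0,.20),183.5))
E
```

```text
t: 61.93
ee_pos: [0.4839, 0.2695, 0.0585]
tool_rot: [1.0, 0.004, -0.001, 0.001]
ft_force: [-1.1, -0.8, 0.2]
finger_gap: 0.456
finger_force: 0.0
t: 62.77
ee_pos: [0.4833, 0.2691, 0.0943]
tool_rot: [1.0, 0.004, -0.001, 0.001]
ft_force: [0.7, 0.7, -3.0]
finger_gap: 0.133
finger_force: 50.0
(array([ -51.6,  265.2, -104.9]), array([0.0039, 0.0004, 1.5186]))
```

```bash
python3 -m creep '[[[0,3,-25,0,0,0,5],[0,6,-55,0,0,0.02,5],[0,15,-85,0,0,0.1,5],[-5,35,-103,0,0,0.2,5],[-12,65,-105,0,0,0.31,5],[-20,95,-105,0,0,0.43,5],[-28,125,-105,0,0,0.55,5],[-36,155,-105,0,0,0.67,5],[-44,185,-105,0,0,0.79,5],[-50,215,-105,0,0,0.91,5]]]'
python3 - <<'E'
from disp import *
print(move(d2w(-.192,.001,.20),183.5))
E
```

```text
t: 63.6
ee_pos: [0.4351, 0.0532, 0.2007]
tool_rot: [0.899, -0.438, -0.0, -0.0]
ft_force: [0.3, 0.0, -2.7]
finger_gap: 0.132
finger_force: 50.0
(array([36.5, 32.2,  0.6]), array([-0.0004,  0.0005,  0.6033]))
```

```bash
python3 -m creep '[[[8,7,0,0,0,0.11,5],[18,16,0,0,0,0.22,5],[28,25,0,0,0,0.34,5],[35,31,0,0,0,0.45,5],[36.5,32,0,0,0,0.55,5],[36.5,32,0,0,0,0.603,5],[36.5,32,0,0,0,0.603,5],[36.5,32,0,0,0,0.603,5],[36.5,32,0,0,0,0.603,5],[36.5,32,0,0,0,0.603,5]]]'
python3 - <<'E'
from disp import *
print(move(d2w(-.192,.001,.06),183.5))
E
```

```text
t: 64.43
ee_pos: [0.4339, 0.0063, 0.2002]
tool_rot: [0.731, -0.682, -0.0, -0.0]
ft_force: [0.5, -0.2, -3.4]
finger_gap: 0.132
finger_force: 50.0
(array([  1.6,   1.7, 140.2]), array([-0.0001,  0.0002,  0.0076]))
```

```bash
python3 -m creep '[[[1,1,25,0,0,0.004,5],[1.6,1.7,55,0,0,0.0076,5],[1.6,1.7,85,0,0,0.0076,5],[1.6,1.7,110,0,0,0.0076,5],[1.6,1.7,126,0,0,0.0076,5],[1.6,1.7,135,0,0,0.0076,5],[1.6,1.7,140,0,0,0.0076,5],[1.6,1.7,140,0,0,0.0076,5],[1.6,1.7,140,0,0,0.0076,5],[1.6,1.7,140,0,0,0.0076,5]]]'
python3 - <<'E'
from disp import *
s=ctrl.get_state(); print(w2d(s["ee_pos"]),move(d2w(-.09,.001,.0595),183.5))
E
```

```text
t: 65.27
ee_pos: [0.433, 0.0047, 0.0608]
tool_rot: [0.728, -0.686, 0.0, -0.001]
ft_force: [0.3, -0.3, -3.2]
finger_gap: 0.132
finger_force: 50.0
[-0.1913  0.0011] (array([  -0. , -101.3,    1.4]), array([-0.0014,  0.0004, -0.0011]))
```

```bash
python3 -m creep '[[[0,-6,0,0,0,0,5],[0,-14,1,0,0,0,5],[0,-24,1,0,0,0,5],[0,-34,1,0,0,0,5],[0,-44,1,0,0,0,5],[0,-54,1,0,0,0,5],[0,-64,1,0,0,0,5],[0,-74,1,0,0,0,5],[0,-82,1,0,0,0,5],[0,-82,1,0,0,0,5]]]'
python3 -m creep '[[[0,-5,0,0,0,0,5],[0,-11,0,0,0,0,5],[0,-17,0,0,0,0,5],[0,-19,0,0,0,0,5],[0,-19,1,0,0,0,5],[0,-19,2,0,0,0,5],[0,-19,3,0,0,0,5],[0,-19,3.5,0,0,0,5],[0,-19,3.5,0,0,0,5],[0,-19,3.5,0,0,0,5]]]'
python3 - <<'E'
from disp import *
s=ctrl.get_state(); print(w2d(s["ee_pos"]),s["torque"])
E
```

```text
t: 66.1
ee_pos: [0.5162, 0.0095, 0.0589]
tool_rot: [0.728, -0.686, 0.0, -0.0]
ft_force: [0.3, -0.7, -4.0]
finger_gap: 0.131
finger_force: 50.0
t: 66.93
ee_pos: [0.5331, 0.0104, 0.0569]
tool_rot: [0.728, -0.686, 0.0, -0.0]
ft_force: [-6.4, 0.4, 12.1]
finger_gap: 0.138
finger_force: 50.0
[-0.091   0.0006] [0.1896 2.0235 0.0067]
```

```bash
python3 -m creep '[[[0,0,-1,0,0,0,5],[0,0,-1,0,0,0,15],[0,0,-1,0,0,0,25],[0,0,-1,0,0,0,36],[0,0,-10,0,0,0,36],[0,0,-28,0,0,0,36],[0,0,-43,0,0,0,36],[0,10,-43,0,0,0,20],[0,30,-43,0,0,0,5],[0,45,-43,0,0,0,0]]]' 15
python3 -m creep '[[[0,0,0,0,0,0,0],[0,0,0,0,0,0,0],[0,0,15,0,0,0,0],[0,0,32,0,0,0,0],[0,0,39,0,0,0,0],[0,0,39,0,0,0,0],[0,-6,39,0,0,0,0],[0,-12,39,0,0,0,0],[0,-18,39,0,0,0,0],[0,-22,39,0,0,0,0]]]'
python3 -m creep '[[[0,-3,0,0,0,0,0],[0,-6,0,0,0,0,0],[0,-9,0,0,0,0,0],[0,-12,0,0,0,0,0],[0,-15,0,0,0,0,0],[0,-17,0,0,0,0,0],[0,-19,0,0,0,0,0],[0,-20,0,0,0,0,0],[0,-20,0,0,0,0,0],[0,-20,0,0,0,0,0]]]'
python3 - <<'E'
from disp import *
s=ctrl.get_state(); print(w2d(s["ee_pos"]),s["torque"])
E
```

```text
t: 67.77
ee_pos: [0.4872, 0.0075, 0.0988]
tool_rot: [0.728, -0.686, -0.0, -0.0]
ft_force: [-0.1, 0.0, -0.3]
finger_gap: 0.242
finger_force: 0.0
t: 68.6
ee_pos: [0.5115, 0.0092, 0.0602]
tool_rot: [0.728, -0.686, 0.0, -0.0]
ft_force: [-5.7, 0.3, 6.7]
finger_gap: 0.001
finger_force: 3.3
t: 69.43
ee_pos: [0.5295, 0.0097, 0.0599]
tool_rot: [0.728, -0.686, -0.0, 0.001]
ft_force: [-4.8, -0.5, 5.1]
finger_gap: 0.005
finger_force: 2.8
[-0.0947  0.0002] [-0.2112  1.7398  0.0065]
```

```bash
python3 -m creep '[[[0,-1,0,0,0,0,0],[0,-2,0,0,0,0,0],[0,-3,0,0,0,0,0],[0,-4,0,0,0,0,0],[0,-5,0,0,0,0,0],[0,-6,0,0,0,0,0],[0,-7,0,0,0,0,0],[0,-7,0,0,0,0,0],[0,-7,0,0,0,0,0],[0,-7,0,0,0,0,0]]]'
python3 -m creep '[[[0,-0.5,0,0,0,0,0],[0,-1,0,0,0,0,0],[0,-1.5,0,0,0,0,0],[0,-2,0,0,0,0,0],[0,-2.5,0,0,0,0,0],[0,-2.5,0,0,0,0,0],[0,-2.5,0,0,0,0,0],[0,-2.5,0,0,0,0,0],[0,-2.5,0,0,0,0,0],[0,-2.5,0,0,0,0,0]]]'
python3 - <<'E'
from disp import *
s=ctrl.get_state(); print(w2d(s["ee_pos"]),s["torque"])
E
```

```text
t: 70.27
ee_pos: [0.5364, 0.0101, 0.0599]
tool_rot: [0.728, -0.686, -0.0, 0.001]
ft_force: [-4.8, 0.2, 5.9]
finger_gap: 0.003
finger_force: 2.9
t: 71.1
ee_pos: [0.5387, 0.0103, 0.0599]
tool_rot: [0.728, -0.686, -0.001, 0.001]
ft_force: [-5.1, -0.5, 5.7]
finger_gap: 0.002
finger_force: 3.2
[-0.0854  0.0002] [-0.1575  1.9955 -0.0079]
```

```bash
python3 -m creep '[[[0,-0.5,0,0,0,0,0],[0,-1,0,0,0,0,0],[0,-1.5,0,0,0,0,0],[0,-2,0,0,0,0,0],[0,-2,0,0,0,0,0],[0,-2,0,0,0,0,0],[0,-2,0,0,0,0,0],[0,-2,0,0,0,0,0],[0,-2,0,0,0,0,0],[0,-2,0,0,0,0,0]]]'
python3 - <<'E'
from disp import *
s=ctrl.get_state(); print(w2d(s["ee_pos"]),s["torque"])
E
```

```text
t: 71.93
ee_pos: [0.5389, 0.0102, 0.0598]
tool_rot: [0.728, -0.686, -0.001, 0.002]
ft_force: [-11.9, 2.3, 12.9]
finger_gap: 0.006
finger_force: 7.3
[-0.0852  0.0001] [0.695  4.3989 0.0476]
```

```bash
python3 -m creep '[[[0,5,0,0,0,0,0],[0,15,0,0,0,0,0],[0,30,-10,0,0,0,0],[0,35,-40,0,0,0,0],[0,35,-80,0,0,0,10],[0,35,-120,0,0,0,20],[0,35,-160,0,0,0,30],[0,35,-200,0,0,0,40],[0,35,-240,0,0,0,40],[0,35,-240,0,0,0,40]]]'
python3 - <<'E'
from disp import *
print("near",move([.42,.26,.30],270),ctrl.get_state()["qpos"])
E
```

```text
t: 72.77
ee_pos: [0.5098, 0.009, 0.3084]
tool_rot: [0.728, -0.685, 0.004, -0.005]
ft_force: [2.1, 0.5, 1.1]
finger_gap: 0.398
finger_force: 0.0
near (array([-256. ,   74.7,    7.8]), array([-0.0121, -0.009 , -1.5105])) [ 0.4056  0.0372 -0.2496  0.0033 -1.2707 -0.3463]
```

```bash
python3 -m creep '[[[-15,5,0,0,0,-0.12,40],[-45,12,0,0,0,-0.24,40],[-75,22,0,0,0,-0.36,40],[-105,32,0,0,0,-0.48,40],[-135,42,0,0,0,-0.6,40],[-165,50,0,0,0,-0.72,40],[-195,58,0,0,0,-0.84,40],[-225,66,0,0,0,-0.96,40],[-250,73,0,0,0,-1.08,40],[-256,75,0,0,0,-1.2,40]]]'
python3 -m creep '[[[0,0,0,0,0,-0.12,40],[0,0,0,0,0,-0.24,40],[0,0,0,0,0,-0.3,40],[0,0,0,0,0,-0.31,40],[0,0,0,0,0,-0.31,40],[0,0,0,0,0,-0.31,40],[0,0,0,0,0,-0.31,40],[0,0,0,0,0,-0.31,40],[0,0,0,0,0,-0.31,40],[0,0,0,0,0,-0.31,40]]]'
python3 - <<'E'
from tr import *
shot("wrist","w16"); trays("w16"); print(move([.4015,.2595,.059],270))
E
```

```text
t: 73.6
ee_pos: [0.4155, 0.2627, 0.2994]
tool_rot: [0.989, -0.151, 0.0, -0.001]
ft_force: [0.4, -0.7, 0.4]
finger_gap: 0.456
finger_force: 0.0
t: 74.43
ee_pos: [0.4167, 0.2598, 0.2995]
tool_rot: [1.0, -0.001, 0.0, -0.0]
ft_force: [-0.9, 0.2, -0.0]
finger_gap: 0.452
finger_force: 0.0
w16 tray px [264. 168.] centre mm [402.9 336. ] size [ 76.  169.7] ang 1.4
(array([-15.2,   0.4, 240.5]), array([-0.    , -0.    , -0.0018]))
```

```bash
python3 -m creep '[[[-5,0,20,0,0,-0.01,40],[-10,0,55,0,0,-0.012,40],[-13.5,0,90,0,0,-0.012,40],[-13.5,0,125,0,0,-0.012,40],[-13.5,0,160,0,0,-0.012,40],[-13.5,0,190,0,0,-0.012,40],[-13.5,0,212,0,0,-0.012,40],[-13.5,0,228,0,0,-0.012,40],[-13.5,0,237,0,0,-0.012,40],[-13.5,0,240,0,0,-0.012,40]]]' 50
python3 -m creep '[[[0,0,0,0,0,0,30],[0,0,0,0,0,0,18],[0,0,0,0,0,0,5],[0,0,0,0,0,0,5],[0,0,0,0,0,0,5],[0,0,0,0,0,0,5],[0,0,-3,0,0,0,5],[0,0,-8,0,0,0,5],[0,0,-18,0,0,0,5],[0,0,-35,0,0,0,5]]]'
python3 - <<'E'
from disp import *
print(move(d2w(-.192,-.084,.20),183.5),ctrl.get_state()["qpos"])
E
```

```text
t: 75.32
ee_pos: [0.4028, 0.2593, 0.0582]
tool_rot: [1.0, 0.005, -0.001, 0.001]
ft_force: [-0.3, -0.2, 0.6]
finger_gap: 0.455
finger_force: 0.0
t: 76.15
ee_pos: [0.4023, 0.259, 0.0938]
tool_rot: [1.0, 0.005, -0.001, 0.001]
ft_force: [0.0, -0.3, -2.6]
finger_gap: 0.135
finger_force: 50.0
(array([  31.5,  339.8, -105.4]), array([ 0.0035, -0.    ,  1.5199])) [ 0.984   0.1972 -0.6065 -0.0007 -0.7702  0.5974]
```

```bash
python3 -m creep '[[[0,3,-25,0,0,0,5],[0,6,-55,0,0,0.02,5],[5,20,-85,0,0,0.1,5],[12,45,-103,0,0,0.2,5],[18,75,-105,0,0,0.31,5],[24,105,-105,0,0,0.43,5],[30,140,-105,0,0,0.55,5],[31,175,-105,0,0,0.67,5],[31,210,-105,0,0,0.79,5],[31,245,-105,0,0,0.91,5]]]'
python3 - <<'E'
from disp import *
print(move(d2w(-.192,-.083,.20),183.5),ctrl.get_state()["qpos"])
E
```

```text
t: 76.98
ee_pos: [0.4362, 0.0137, 0.1998]
tool_rot: [0.899, -0.437, -0.0, -0.0]
ft_force: [0.7, 0.3, -3.5]
finger_gap: 0.134
finger_force: 50.0
(array([73.9, 56.4, -0.2]), array([-0.0003,  0.0004,  0.6046])) [ 0.4861 -0.0084 -0.5511 -0.0004 -1.0277  0.1798]
```

```bash
python3 -m creep '[[[10,8,0,0,0,0.11,5],[25,19,0,0,0,0.22,5],[42,32,0,0,0,0.34,5],[58,44,0,0,0,0.45,5],[70,53,0,0,0,0.55,5],[74,56,0,0,0,0.605,5],[74,56,0,0,0,0.605,5],[74,56,0,0,0,0.605,5],[74,56,0,0,0,0.605,5],[74,56,0,0,0,0.605,5]]]'
python3 - <<'E'
from disp import *
print(move(d2w(-.192,-.083,.06),183.5))
E
```

```text
t: 77.82
ee_pos: [0.439, -0.077, 0.1996]
tool_rot: [0.731, -0.682, -0.0, -0.0]
ft_force: [-0.1, -0.1, -2.6]
finger_gap: 0.134
finger_force: 50.0
(array([  2.2,   1.7, 139.6]), array([-0.0001,  0.0002,  0.0075]))
```

```bash
python3 -m creep '[[[1.5,1,25,0,0,0.004,5],[2.5,1.7,55,0,0,0.0075,5],[2.5,1.7,85,0,0,0.0075,5],[2.5,1.7,110,0,0,0.0075,5],[2.5,1.7,126,0,0,0.0075,5],[2.5,1.7,135,0,0,0.0075,5],[2.5,1.7,139,0,0,0.0075,5],[2.5,1.7,139,0,0,0.0075,5],[2.5,1.7,139,0,0,0.0075,5],[2.5,1.7,139,0,0,0.0075,5]]]'
python3 - <<'E'
from disp import *
s=ctrl.get_state(); print(w2d(s["ee_pos"]),move(d2w(-.09,-.0835,.0595),183.5))
E
```

```text
t: 78.65
ee_pos: [0.4382, -0.0798, 0.0614]
tool_rot: [0.728, -0.686, 0.0, -0.001]
ft_force: [0.3, -0.3, -2.2]
finger_gap: 0.133
finger_force: 50.0
[-0.1913 -0.0836] (array([  -0.2, -101.3,    2. ]), array([-0.0016,  0.0002, -0.0014]))
```

```bash
python3 -m creep '[[[0,-6,0,0,0,0,5],[0,-14,1,0,0,0,5],[0,-24,1,0,0,0,5],[0,-34,1,0,0,0,5],[0,-44,1,0,0,0,5],[0,-54,1,0,0,0,5],[0,-64,1,0,0,0,5],[0,-74,1,0,0,0,5],[0,-82,1,0,0,0,5],[0,-82,1,0,0,0,5]]]'
python3 -m creep '[[[0,-5,0,0,0,0,5],[0,-11,0,0,0,0,5],[0,-17,0,0,0,0,5],[0,-19,0,0,0,0,5],[0,-19,1,0,0,0,5],[0,-19,2,0,0,0,5],[0,-19,2.5,0,0,0,5],[0,-19,3,0,0,0,5],[0,-19,3,0,0,0,5],[0,-19,3,0,0,0,5]]]'
python3 - <<'E'
from disp import *
s=ctrl.get_state(); print(w2d(s["ee_pos"]),s["torque"])
E
```

```text
t: 79.48
ee_pos: [0.5213, -0.0751, 0.0594]
tool_rot: [0.728, -0.686, 0.0, -0.0]
ft_force: [0.9, 0.3, -2.4]
finger_gap: 0.133
finger_force: 50.0
t: 80.32
ee_pos: [0.5381, -0.0742, 0.0566]
tool_rot: [0.728, -0.686, 0.0, -0.0]
ft_force: [0.0, -0.7, -2.0]
finger_gap: 0.135
finger_force: 50.0
[-0.0912 -0.0841] [-0.0107  0.3061 -0.0268]
```

```bash
python3 -m creep '[[[0,0,0.7,0,0,0,5],[0,0,1.3,0,0,0,5],[0,0,1.3,0,0,0,12],[0,0,1.3,0,0,0,25],[0,0,1.3,0,0,0,36],[0,0,-8,0,0,0,36],[0,0,-28,0,0,0,36],[0,0,-43,0,0,0,36],[0,20,-43,0,0,0,15],[0,45,-43,0,0,0,0]]]'
python3 -m creep '[[[0,0,0,0,0,0,0],[0,0,0,0,0,0,0],[0,0,15,0,0,0,0],[0,0,32,0,0,0,0],[0,0,39,0,0,0,0],[0,0,39,0,0,0,0],[0,-6,39,0,0,0,0],[0,-12,39,0,0,0,0],[0,-18,39,0,0,0,0],[0,-22,39,0,0,0,0]]]' 15
python3 -m creep '[[[0,-3,0,0,0,0,0],[0,-6,0,0,0,0,0],[0,-9,0,0,0,0,0],[0,-12,0,0,0,0,0],[0,-15,0,0,0,0,0],[0,-17,0,0,0,0,0],[0,-19,0,0,0,0,0],[0,-20,0,0,0,0,0],[0,-20,0,0,0,0,0],[0,-20,0,0,0,0,0]]]'
python3 - <<'E'
from disp import *
s=ctrl.get_state(); print(w2d(s["ee_pos"]),s["torque"])
E
```

```text
t: 81.15
ee_pos: [0.4952, -0.0765, 0.101]
tool_rot: [0.728, -0.686, 0.001, -0.001]
ft_force: [-1.1, -0.3, -0.8]
finger_gap: 0.315
finger_force: 0.0
t: 81.98
ee_pos: [0.5168, -0.0754, 0.0612]
tool_rot: [0.728, -0.686, 0.0, -0.0]
ft_force: [-3.6, 0.5, 4.9]
finger_gap: 0.008
finger_force: 2.4
t: 82.82
ee_pos: [0.5348, -0.0746, 0.0607]
tool_rot: [0.728, -0.686, -0.0, 0.0]
ft_force: [-4.3, -1.0, 5.1]
finger_gap: 0.002
finger_force: 2.4
[-0.0945 -0.0843] [-0.1703  1.4923  0.0155]
```

```bash
python3 -m creep '[[[0,-1,0,0,0,0,0],[0,-2,0,0,0,0,0],[0,-3,0,0,0,0,0],[0,-4,0,0,0,0,0],[0,-5,0,0,0,0,0],[0,-6,0,0,0,0,0],[0,-7,0,0,0,0,0],[0,-7,0,0,0,0,0],[0,-7,0,0,0,0,0],[0,-7,0,0,0,0,0]]]'
python3 -m creep '[[[0,-0.5,0,0,0,0,0],[0,-1,0,0,0,0,0],[0,-1.5,0,0,0,0,0],[0,-2,0,0,0,0,0],[0,-2.5,0,0,0,0,0],[0,-2.5,0,0,0,0,0],[0,-2.5,0,0,0,0,0],[0,-2.5,0,0,0,0,0],[0,-2.5,0,0,0,0,0],[0,-2.5,0,0,0,0,0]]]'
python3 -m creep '[[[0,-0.5,0,0,0,0,0],[0,-1,0,0,0,0,0],[0,-1.5,0,0,0,0,0],[0,-1.5,0,0,0,0,0],[0,-1.5,0,0,0,0,0],[0,-1.5,0,0,0,0,0],[0,-1.5,0,0,0,0,0],[0,-1.5,0,0,0,0,0],[0,-1.5,0,0,0,0,0],[0,-1.5,0,0,0,0,0]]]'
python3 - <<'E'
from disp import *
s=ctrl.get_state(); print(w2d(s["ee_pos"]),s["torque"])
E
```

```text
t: 83.65
ee_pos: [0.5418, -0.0742, 0.0608]
tool_rot: [0.728, -0.686, -0.0, 0.0]
ft_force: [-4.2, -0.8, 5.9]
finger_gap: 0.01
finger_force: 2.5
t: 84.48
ee_pos: [0.5441, -0.074, 0.0608]
tool_rot: [0.728, -0.686, -0.0, 0.001]
ft_force: [-5.3, -0.2, 5.5]
finger_gap: 0.002
finger_force: 3.0
t: 85.32
ee_pos: [0.5442, -0.0741, 0.0607]
tool_rot: [0.727, -0.686, -0.001, 0.001]
ft_force: [-9.6, 0.5, 10.0]
finger_gap: 0.007
finger_force: 5.7
[-0.0851 -0.0843] [0.3486 3.4313 0.0419]
```

```bash
python3 -m creep '[[[0,5,0,0,0,0,0],[0,15,0,0,0,0,0],[0,30,-10,0,0,0,0],[0,35,-40,0,0,0,10],[0,35,-80,0,0,0,20],[0,35,-120,0,0,0,30],[0,35,-160,0,0,0,40],[0,35,-200,0,0,0,50],[0,35,-240,0,0,0,50],[0,35,-240,0,0,0,50]]]'
python3 -m creep '[[[0,-5,0,0,0,0.1,80],[-10,-15,0,0,0,0.22,80],[-20,-40,0,0,0,0.34,80],[-35,-65,0,0,0,0.46,80],[-50,-90,0,0,0,0.58,80],[-65,-110,0,0,0,0.7,80],[-80,-125,0,0,0,0.82,80],[-90,-125,0,0,0,0.94,80],[-90,-125,0,0,0,1.06,80],[-90,-125,0,0,0,1.18,80]]]'
python3 -m creep '[[[0,0,0,0,0,0.1,80],[0,0,0,0,0,0.2,80],[0,0,0,0,0,0.3,80],[0,0,0,0,0,0.37,80],[0,0,0,0,0,0.39,80],[0,0,0,0,0,0.39,80],[0,0,0,0,0,0.39,80],[0,0,0,0,0,0.39,80],[0,0,0,0,0,0.39,80],[0,0,0,0,0,0.39,80]]]'
python3 - <<'E'
from disp import *
a,c=shot("wrist","w20"); s,_=shot("scene","s20"); d,_=shot("side","d20")
top=cv2.resize(a[20:260,110:530],(525,300)); 
col=np.hstack([cv2.resize(s[130:290,130:430],(400,213)),cv2.resize(d[100:260,200:500],(400,213))])
im=np.zeros((515,800,3),np.uint8); im[:300,:525]=top; im[302:515,:]=col; cv2.imwrite("pics/v20.png",im)
E
```

```text
t: 86.15
ee_pos: [0.5145, -0.0761, 0.3094]
tool_rot: [0.728, -0.686, 0.005, -0.005]
ft_force: [1.5, 0.4, 0.7]
finger_gap: 0.479
finger_force: 0.0
t: 86.98
ee_pos: [0.6309, 0.0223, 0.2997]
tool_rot: [-0.221, 0.975, 0.0, -0.0]
ft_force: [-0.6, -0.2, -0.7]
finger_gap: 0.912
finger_force: 0.0
t: 87.82
ee_pos: [0.6308, 0.0214, 0.3005]
tool_rot: [-0.03, 1.0, 0.0, 0.0]
ft_force: [-0.7, 0.1, 0.5]
finger_gap: 0.912
finger_force: 0.0
```

View pics/v20.png

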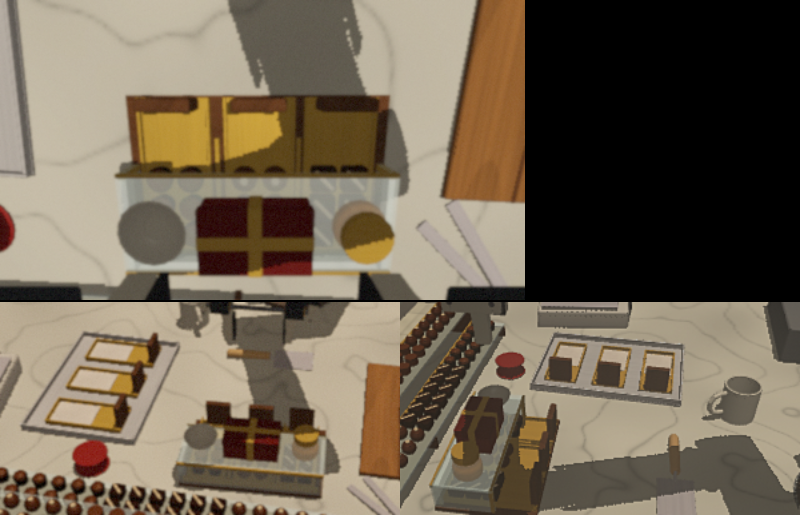

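The final view shows three filled trays in line in the lanes, handles at the base's front edge. The box is in the middle of the glass with dish and jar untouched, and the three bare trays lie flat in the pan. One numeric check of the handles, then I'll hand in.

```bash
python3 - <<'E'
from hd import *
for y in (-.084,0,.084): handle("w20",d2w(-.062,y,.066),rx=27,ry=9,vmax=125)
for y in (-.084,0,.084): handle("w4",d2w(-.067,y,.066),rx=27,ry=9,vmax=125)
s=ctrl.get_state(); print(s["t"],s["ft_force"])
E
```

```text
w20 exp px 239 105 rect [238.5 105. ] [16. 53.] 90.0 world [ 0.5669 -0.0731  0.066 ] disp [-62.4239 -84.7567]
w20 exp px 315 105 rect [316.5 102.5] [13. 45.] 90.0 world [0.5591 0.0127 0.066 ] disp [-64.9376   1.3873]
w20 exp px 391 105 rect [390.5 104.4] [53.3 16.1] 1.3 world [0.5563 0.0943 0.066 ] disp [-62.7414  83.0132]
w4 exp px 244 95 rect [243.5  96.5] [13. 53.] 90.0 world [ 0.5641 -0.0737  0.066 ] disp [-65.2312 -85.155 ]
w4 exp px 322 95 rect [322.5  91.5] [11. 45.] 90.0 world [0.5537 0.0116 0.066 ] disp [-70.4404   0.6148]
w4 exp px 399 95 rect [398.5  97.5] [11. 53.] 90.0 world [0.5548 0.0944 0.066 ] disp [-64.2681  83.1734]
87.9667 [-0.2756 -0.0226 -0.0635]
```

```bash
python3 -c "
from plant import ctrl
print(ctrl.hand_in())"
```

```text
the job is handed in; nothing more can be done
None
```

The job is handed in at about 88 s: the gift box stands on the middle of the glass, the three sold-out trays lie flat and side by side in the pan, and the three filled trays were pushed against the rear stop, one per lane; no verdict came back.

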